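# Make up the ash-test kit and the staining kit

### The job

From the stock on the lab bench, first make up the ash-test kit in the three-cell steel tray: the tall amber bottle in the end cell beside the lifting tab, the steel weight in the middle cell, the lidded buff-coloured crucible in the other end cell. Put nothing in the two-cell tray until that kit is complete; then make up the staining kit there, the grey slide box in the long cell, lying along it, and the short amber bottle in the square cell. Stand everything upright on its cell floor and let go, and leave the beaker, the rubber stopper and the timer where they are.

Things in the scene. Friction and masses are not known exactly. Their poses are not given: they have to be found in the camera images.
- ash_tray: Ash-test tray, steel, fixed to the bench, 226 x 74 mm and 10 mm high; origin at the centre of its underside, x along its length. Floor 3 mm thick, walls and dividers 4 mm thick, their tops 10 mm above the bench. Three equal cells in a row, each 70 mm (x) by 66 mm (y) inside, centred at x = -74, 0 and +74 mm, y = 0. A lifting tab 34 mm wide sticks out 25 mm from its -x end (the end towards the robot, within 0.35 rad), so the cell beside the tab is the one at x = -74 mm.
- stain_tray: Staining tray, steel, fixed to the bench, 188 x 74 mm and 10 mm high, no tab; origin at the centre of its underside, x along its length, -x end towards the robot. Floor 3 mm, walls and divider 4 mm thick, tops 10 mm above the bench. Two cells: the long one 110 mm (x) by 66 mm (y), centred at x = -35 mm, y = 0; the square one 66 x 66 mm, centred at x = +57 mm, y = 0.
- tall_bottle: Tall amber glass bottle with a white cap and paper label, loose, 48 mm diameter, 98 mm high, straight-sided from about 5 to 55 mm height, about 0.16 kg; origin at the centre of its underside, z up. It stands upright.
- short_bottle: Short amber glass bottle with a white cap and paper label, loose, 36 mm diameter, 70 mm high, straight-sided from about 4 to 38 mm height, about 0.06 kg; origin at the centre of its underside, z up. It stands upright.
- weight: Steel calibration weight, loose: cylinder of 38 mm diameter up to 40 mm height, then a narrow neck and a knob of 24 mm diameter, 63 mm high in all, about 0.4 kg; origin at the centre of its underside, z up. It stands upright.
- crucible: Buff (light brown) fireclay crucible with its lid on (one piece), loose: straight-sided body of 44 mm diameter up to 40 mm height, lid rim of 50 mm diameter at 40 to 44 mm, small knob on top, 56 mm high in all, about 0.11 kg; origin at the centre of its underside, z up. It stands upright.
- slide_box: Grey plastic microscope-slide box with a paper label on top, loose, 82 mm (x) by 34 mm (y), 41 mm high, about 0.09 kg; origin at the centre of its underside, z up, x along its length. Grip it across its 34 mm width.
- beaker: Bystander: small glass beaker, loose, 44 mm diameter, 50 mm high; origin at the centre of its underside, z up. Not part of any kit.
- stopper: Bystander: black rubber stopper, loose, cone 40 mm diameter at the foot and 30 mm at the top, 30 mm high; origin at the centre of its underside, z up. Not part of any kit.
- timer: Bystander: white lab timer with a black display, loose, 44 x 36 mm, 20 mm high; origin at the centre of its underside, z up. Not part of any kit.

How it is judged:
By the outcome, as a careful person would: the job done as asked, in the order asked, and still so for the second after the job is handed in, with the robot touching nothing.
It also fails if it takes over 134 s, if anything falls off the work surface, if the arm or the gripper's body presses on something with over 40 N, if the wrist force passes 120 N, or if a joint passes its speed limit or range.

### The arm

A 6-joint arm with a two-finger parallel gripper is mounted at the origin on the work surface. World frame = base frame: x ahead of the robot, y to its left, z up, the work surface at z = 0. Lengths are in m, angles in rad, forces in N, time in s.
With the tool pointing down it reaches from about 0.225 to 0.875 m from the base axis. Payload 3.4 kg.
Tool frame: the origin (TCP) lies between the finger pads; the fingertips stand 11 mm ahead of it and the grasp point (between the pads) lies 8 mm behind it (tips_ahead is the distance from the TCP to the fingertips, in m); z points along the fingers, x is the direction in which the jaws open and shut, and the axes are right-handed (so a half turn about z gives the same grasp; the last joint's range is limited). The gripper opens to 85 mm and grips with 20 to 120 N. Pads are 22 mm wide; open, the fingers measure 114 mm over their backs; the gripper's body (76 mm by 85 mm) begins 54 mm behind the grasp point. The pads swing forward as they close: fully open they stand 13 mm farther back than shut.
Start: joints at [-1.431, 0.276, 1.505, -0, 1.361, -0.121], TCP at [0.148, -0.556, 0.211] pointing down, gripper open.
Joint ranges: [-2.89, 2.89], [-0.75, 2.08], [0.22, 2.7], [-1.18, 4.32], [0.11, 2.71], [-2.7, 2.7]. Speed limits (rad/s): [2.57, 2.57, 3.14, 3.14, 3.14, 3.14].

### API

Orientations are given as a unit quaternion [w, x, y, z].
In Python, from rig import get_state, get_image, sign_off, masks_of, tips_ahead gives the robot as it stands.
- The arm moves only by the tool play_rows, never from a script. Its argument "series" is a list of rows, each an object of numbers: "fingers": the closure, from -1 (fully open) to 1 (shut); "dx", "dy", "dz": the shift along the world's x, y, z in mm; "turn": the turn about the world's z in rad. A call has 1 to 20 rows; each row shifts and turns the pose as measured when the row begins; what a row does not reach is not made up. A row lasts 1/12 s, in which the tool goes at most 41.7 mm and 7.16 degrees, less where a joint would pass 70% of its speed; a pose out of reach is approached as far as the arm can. A call with a gripper value outside its range is refused whole. The fingers move at their own pace and stop on an object; "squeeze" is the grip in N (left out, the last holds). Time passes only in rows, so rows that do not move let the fingers close. It gives the time, the measured TCP pose, the force and the opening at its end, in the units of the state.
- get_state(): the state, without advancing time (a new reading comes with each control period).
- get_image(name): name is "scene" or "top" or "wrist"; returns a dict with "pixels" (384x512x3 uint8, red, green, blue), "vfov" (degrees; the focal length in pixels is half the picture's height over the tangent of half this angle, whatever the lens; pixels are square), "cx", "cy" (the principal point, pixels), "rvec" (rotation vector, rad) and "tvec" (3), from world to camera coordinates, as OpenCV has them; the wrist camera has in their place "hand_eye" (4x4, takes a point from camera to tool coordinates, whose origin is the TCP and whose axes are the tool frame's). Camera axes: x right, y down, z forward; pixel columns grow to the right and rows downward; lengths in m; the calibration is good to about 2 mm. The wrist camera is an equidistant fisheye: a pixel r from the principal point sees the ray r / f radians off the axis. A picture is of the moment at which its call begins: read the wrist's pose just before it. There is no depth.
- sign_off(): hands the job in, once; it reports no verdict.
Trained networks look in a picture, given as the dict that the camera call returned (one of the last four; its "shot" number tells which), for a name from the list of things; names that differ only in an ending like _2 or _b are one class to them, and where a whole thing is asked for, a point or a joint stands for the part that bears it (a point fixed in the world has none). Each returns a list of dicts, best first, with "p" (0 to 1); they miss things now and then, are a little off and sometimes report something else, mostly with a low value. They report only what shows in the picture. A call takes as long as a camera call.
- masks_of(picture, label): "region" (384x512 bool, what is visible of it) and "xy" ([column, row] in pixels, amid what is visible of it).
The state is a dict: "clock": time; "qpos": joint angles; "qd": joint speeds; "effort": joint torques, N m; "position": TCP position; "ee_rot": TCP orientation; "contact_force": force on the tool from outside, world axes, zero at the start; "moment": the same for the moment, N m; "width": finger opening in m.
Only numpy, scipy, OpenCV 4.12 (cv2) and the standard library are available. Lean on these libraries where they do the work, as an engineer would, in place of code of your own. Each camera call takes 0.05 s, during which the arm holds its last target. There are 200 camera calls.

## Working session

There is one attempt and no reset: what is moved stays moved. The work goes in short steps, Python scripts to look and compute and a tool call to move; the robot and the scene stay as the last step left them, time stands still between calls to the robot, and variables do not carry over. Pictures are saved under pics/ and viewed, about 12 in all and at most 16, crops included, and the job is handed in when it is done.

Besides the shell and the picture viewer there is one more tool, called after ">>>" as a command line: name --argument value ..., lists and objects as JSON in quotes. play_rows: Moves the arm, as the interface text tells. Its arguments: {"type":"object","properties":{"series":{"type":"array"},"squeeze":{"type":"number"}},"required":["series"]}

```bash
ls; mkdir -p pics
python3 - <<'E'
from rig import *
import cv2
s=get_state();print({k:s[k] for k in('clock','position','ee_rot','width')})
for n in('top','scene'):
    p=get_image(n);cv2.imwrite(f'pics/{n}0.png',cv2.resize(p['pixels'][:,:,::-1],(800,600)))
    print(n,{k:p[k] for k in p if k!='pixels'})
E
```

```text
pics
{'clock': 0.0, 'position': array([ 0.14819172, -0.55499325,  0.21022795]), 'ee_rot': array([-6.33392973e-04,  7.93051532e-01, -6.09153870e-01, -6.54004570e-04]), 'width': 0.08539409755868642}
top {'vfov': 49.902374864879754, 'cx': 247.67163557501246, 'cy': 195.489334031719, 'rvec': array([ 2.14428951, -2.11943488,  0.16066674]), 'tvec': array([-0.01144958,  0.56846727,  0.80055588]), 'shot': 1}
scene {'vfov': 57.59045615772337, 'cx': 258.23405663598203, 'cy': 192.57004414466968, 'rvec': array([ 1.27120742,  2.06907601, -1.05109995]), 'tvec': array([ 0.24686   , -0.24033695,  1.15158305]), 'shot': 2}
```

View pics/top0.png

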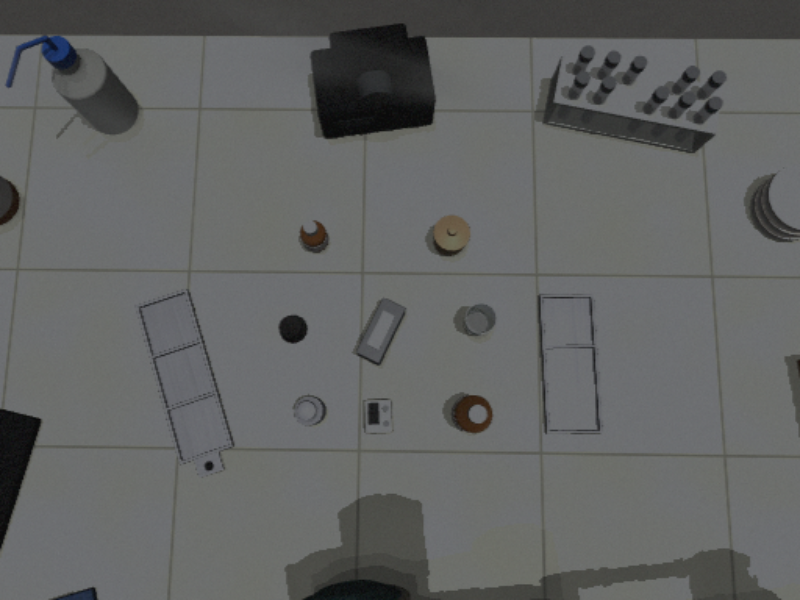

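View pics/scene0.png

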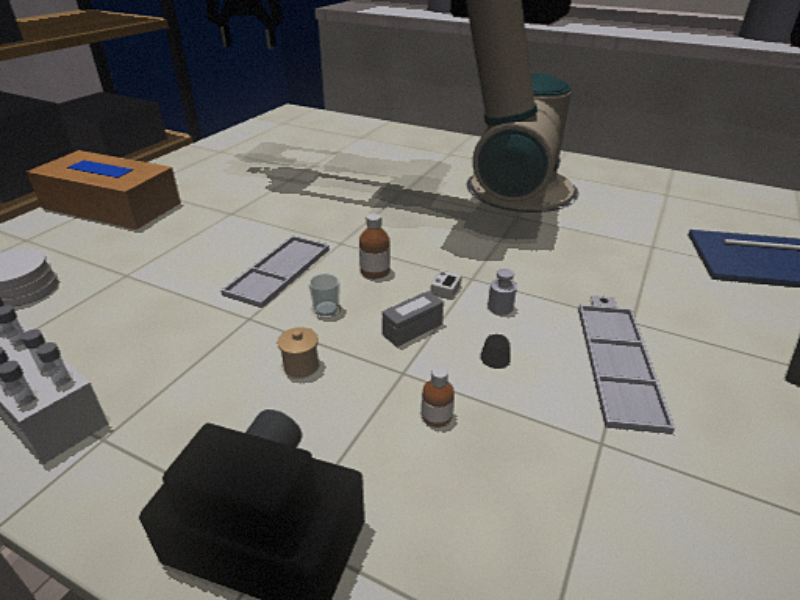

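The top view has the robot at the bottom. The ash tray is at (185,380) with its tab at (208,465), and the stain tray is at (570,363). The stock sits between them: short bottle (313,235), crucible (451,235), slide box (381,331), weight (309,410) and tall bottle (473,413). The bystanders are the stopper (292,328), timer (378,415) and beaker (479,320). The scene view agrees. Next I fit the poses from silhouettes.

```bash
cat > fit.py <<'E'
import numpy as np, cv2
from scipy.optimize import minimize
from rig import *
def cyl(*rz):
    a=np.linspace(0,2*np.pi,40,endpoint=False)
    return np.vstack([np.c_[r*np.cos(a),r*np.sin(a),0*a+z] for r,z in rz])/1000
def box(x0,x1,y0,y1,h): return np.array([[x,y,z] for x in(x0,x1) for y in(y0,y1) for z in(0,h)])/1000
M={'tall_bottle':[cyl((24,0),(24,57)),cyl((24,57),(12,78)),cyl((12,76),(12,98))],
'short_bottle':[cyl((18,0),(18,40)),cyl((18,40),(10,54)),cyl((10,52),(10,70))],
'weight':[cyl((19,0),(19,40)),cyl((8,40),(8,52)),cyl((12,50),(12,63))],
'crucible':[cyl((22,0),(22,40)),cyl((25,40),(25,44)),cyl((6,44),(6,56))],
'beaker':[cyl((22,0),(22,50))],'stopper':[cyl((20,0),(15,30))],
'slide_box':[box(-41,41,-17,17,41)],'timer':[box(-22,22,-18,18,20)],
'ash_tray':[box(-113,113,-37,37,10),box(-138,-113,-17,17,3)],'stain_tray':[box(-94,94,-37,37,10)]}
def render(pic,parts,q,z=0):
    c,s=np.cos(q[2]),np.sin(q[2]);R=np.array([[c,-s,0],[s,c,0],[0,0,1]])
    f=192/np.tan(np.radians(pic['vfov']/2));K=np.array([[f,0,pic['cx']],[0,f,pic['cy']],[0,0,1.]])
    im=np.zeros((384,512),np.uint8)
    for P in parts:
        uv=cv2.projectPoints(P@R.T+[q[0],q[1],z],pic['rvec'],pic['tvec'],K,None)[0]
        h=cv2.convexHull(uv.astype(np.float32))
        cv2.fillConvexPoly(im,np.round(h*16).astype(np.int32),255,cv2.LINE_AA,4)
    return im/255.
def ground(pic,uv,z):
    f=192/np.tan(np.radians(pic['vfov']/2));R=cv2.Rodrigues(pic['rvec'])[0]
    d=R.T@np.array([(uv[0]-pic['cx'])/f,(uv[1]-pic['cy'])/f,1]);o=-R.T@pic['tvec']
    return (o+d*(z-o[2])/d[2])[:2]
def fit(name,pics,yaws=(0,),z=0):
    obs=[]
    for p in pics:
        r=masks_of(p,name)
        if r and r[0]['p']>.3: obs.append((p,r[0]['region'].astype(float),r[0]['xy'],r[0]['p']))
    if not obs: return None
    g=ground(obs[0][0],obs[0][2],z+.02); free=len(yaws)>1
    B=lambda m:cv2.GaussianBlur(m,(0,0),1.5)
    def cost(v,o):
        q=[v[0]/1000,v[1]/1000,v[2]/50 if free else 0]
        return sum(((B(render(p,M[name],q,z))-B(m))**2).sum()/m.sum() for p,m,_,_ in o)
    def solve(o):
        best=None
        for y in yaws:
            x0=np.r_[g*1000,[y*50]*free];sim=np.vstack([x0]+[x0+8*e for e in np.eye(len(x0))])
            r=minimize(cost,x0,(o,),method='Nelder-Mead',options=dict(initial_simplex=sim,xatol=.1,fatol=1e-4))
            if best is None or r.fun<best.fun: best=r
        v=best.x
        return np.round([v[0],v[1],v[2]/50 if free else 0,best.fun],3)
    out=[solve(obs)]
    if len(obs)>1: out+=[solve([o]) for o in obs]
    return out,[round(o[3],2) for o in obs]
E
python3 - <<'E'
from fit import *
pics=[get_image('top'),get_image('scene')]
for n in M:
    y=(0,)
    if 'tray' in n: y=(-.2,.2)
    if n in('slide_box','timer'): y=(-1,-.4,.3,.9,1.5)
    r=fit(n,pics,y)
    print(n, r if r is None else (*[list(map(float,a)) for a in r[0]],r[1]))
E
```

```text
tall_bottle ([430.058, -114.525, 0.0, 0.032], [430.501, -114.951, 0.0, 0.003], [429.841, -113.611, 0.0, 0.027], [0.74, 0.58])
short_bottle ([667.219, 98.495, 0.0, 0.08], [667.907, 97.714, 0.0, 0.026], [667.874, 99.085, 0.0, 0.05], [0.82, 0.9])
weight ([431.811, 96.738, 0.0, 0.145], [432.106, 95.609, 0.0, 0.01], [430.899, 98.123, 0.0, 0.12], [0.7, 0.76])
crucible ([669.334, -88.728, 0.0, 0.069], [669.921, -89.862, 0.0, 0.023], [668.919, -87.9, 0.0, 0.037], [0.55, 0.95])
beaker ([553.69, -127.498, 0.0, 0.245], [555.986, -127.917, 0.0, 0.094], [549.499, -128.225, 0.0, 0.115], [0.77, 0.85])
stopper ([541.642, 126.696, 0.0, 0.104], [542.452, 125.605, 0.0, 0.053], [541.031, 127.161, 0.0, 0.037], [0.7, 0.66])
slide_box ([536.42, 4.861, -0.409, 0.075], [536.953, 4.31, 2.717, 0.008], [535.601, 5.668, 2.814, 0.058], [0.93, 0.67])
timer ([424.896, 7.751, 0.153, 0.034], [0.63])
ash_tray ([476.553, 271.921, 0.337, 0.03], [478.113, 271.292, 0.332, 0.017], [475.414, 272.51, 0.335, 0.007], [0.8, 0.92])
stain_tray ([499.126, -251.352, 0.032, 0.026], [499.916, -251.495, 0.029, 0.012], [498.69, -250.576, 0.034, 0.012], [0.66, 0.59])
```

>>> play_rows --series '[{"fingers": -1,"dx": 20,"dy": 31,"dz": 0,"turn": 0},{"fingers": -1,"dx": 20,"dy": 31,"dz": 0,"turn": 0},{"fingers": -1,"dx": 20,"dy": 31,"dz": 0,"turn": 0},{"fingers": -1,"dx": 20,"dy": 31,"dz": 0,"turn": 0},{"fingers": -1,"dx": 20,"dy": 31,"dz": 0,"turn": 0},{"fingers": -1,"dx": 20,"dy": 31,"dz": 0,"turn": 0.07},{"fingers": -0.5,"dx": 20,"dy": 31,"dz": 0,"turn": 0},{"fingers": -0.5,"dx": 20,"dy": 31,"dz": 0,"turn": 0},{"fingers": -0.5,"dx": 20,"dy": 31,"dz": 0,"turn": 0},{"fingers": -0.5,"dx": 20,"dy": 31,"dz": 0,"turn": 0},{"fingers": -0.5,"dx": 20,"dy": 31,"dz": 0,"turn": 0}]' --squeeze 40

```text
clock: 2.12
position: [0.3706, -0.2078, 0.211]
ee_rot: [0.003, 0.81, -0.586, 0.003]
contact_force: [0.7, -1.0, -0.1]
width: 0.0637
```

Run:
```python
from rig import *
print(tips_ahead if not callable(tips_ahead) else tips_ahead())
s=get_state();print(s['qpos'],s['width'])
```

```text
0.011
[-0.67068347  0.04263958  1.79739197 -0.00497895  1.29441316  0.58238882] 0.06373733934819492
```

>>> play_rows --series '[{"fingers": -0.4,"dx": 20,"dy": 31,"dz": 0,"turn": 0},{"fingers": -0.4,"dx": 20,"dy": 31,"dz": -10,"turn": 0},{"fingers": -0.4,"dx": 20,"dy": 31,"dz": -20,"turn": 0},{"fingers": -0.4,"dx": 0,"dy": 0,"dz": -30,"turn": 0},{"fingers": -0.4,"dx": 0,"dy": 0,"dz": 0,"turn": 0}]'

```text
clock: 2.53
position: [0.4373, -0.1042, 0.1533]
ee_rot: [-0.0, 0.813, -0.582, 0.009]
contact_force: [-0.8, -1.1, -0.9]
width: 0.0597
```

```bash
cat > st.py <<'E'
import numpy as np, sys
from rig import *
from scipy.spatial.transform import Rotation as Ro
def show(*tgt):
    s=get_state();q=s['ee_rot'];R=Ro.from_quat(q,scalar_first=True).as_matrix()
    print('t',round(s['clock'],2),'mm',np.round(1000*s['position'],1),'jaw',round(np.arctan2(R[1,0],R[0,0]),3),'tilt',np.round(R[:2,2],3),'w',round(1000*s['width'],1),'F',np.round(s['contact_force'],1))
    if tgt: print('d',np.round(np.array(tgt[:3])-1000*s['position'],1))
if __name__=='__main__': show(*map(float,sys.argv[1:]))
E
python3 st.py 430 -114.5 43
python3 - <<'E'
from rig import *
import cv2
p=get_image('wrist');cv2.imwrite('pics/w1.png',p['pixels'][:,:,::-1]);print(p['hand_eye'].round(3),p['vfov'],p['cx'],p['cy'])
E
```

```text
t 2.53 mm [ 437.3 -104.2  153.3] jaw -1.242 tilt [ 0.014 -0.01 ] w 59.7 F [-0.8 -1.1 -0.9]
d [  -7.3  -10.3 -110.3]
[[ 1.    -0.     0.     0.   ]
 [ 0.     0.945  0.327 -0.085]
 [-0.    -0.327  0.945 -0.163]
 [ 0.     0.     0.     1.   ]] 65.70646984690485 257.9435882733971 192.6044205394351
```

View pics/w1.png

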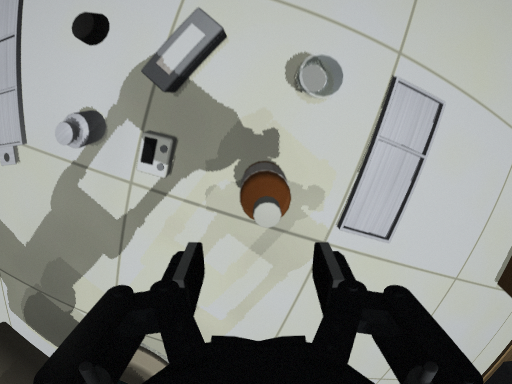

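The wrist view shows the bottle cap at (267,213), roughly between the fingers at x≈190–325. The weight, timer, box and beaker all sit clear of it. I correct the sideways overshoot and descend.

>>> play_rows --series '[{"fingers": -0.4,"dx": -7,"dy": -10,"dz": 0},{"fingers": -0.4,"dx": 0,"dy": 0,"dz": -15},{"fingers": -0.4,"dx": 0,"dy": 0,"dz": -25},{"fingers": -0.4,"dx": 0,"dy": 0,"dz": -25},{"fingers": -0.4,"dx": 0,"dy": 0,"dz": -20},{"fingers": -0.4,"dx": 0,"dy": 0,"dz": -15},{"fingers": -0.4,"dx": 0,"dy": 0,"dz": -5},{"fingers": -0.4,"dx": 0,"dy": 0,"dz": 0}]'

```text
invalid input at $.series[0]: expected keys fingers, dx, dy, dz, turn
```

```bash
python3 st.py 430 -114.5 43
```

```text
t 2.58 mm [ 439.3 -105.1  155.9] jaw -1.244 tilt [ 0.019 -0.01 ] w 59.7 F [0.8 0.5 0.2]
d [  -9.3   -9.4 -112.9]
```

>>> play_rows --series '[{"fingers": -0.4,"dx": -9,"dy": -9,"dz": 0,"turn": 0},{"fingers": -0.4,"dx": 0,"dy": 0,"dz": -15,"turn": 0},{"fingers": -0.4,"dx": 0,"dy": 0,"dz": -25,"turn": 0},{"fingers": -0.4,"dx": 0,"dy": 0,"dz": -25,"turn": 0},{"fingers": -0.4,"dx": 0,"dy": 0,"dz": 0,"turn": 0}]'

```text
clock: 3.0
position: [0.4349, -0.1211, 0.0981]
ee_rot: [-0.002, 0.811, -0.584, 0.019]
contact_force: [-0.9, 0.4, -0.4]
width: 0.0598
```

```bash
python3 st.py 430 -114.5 43
```

```text
t 3.0 mm [ 434.9 -121.1   98.1] jaw -1.249 tilt [ 0.033 -0.019] w 59.8 F [-0.9  0.4 -0.4]
d [ -4.9   6.6 -55.1]
```

>>> play_rows --series '[{"fingers": -0.4,"dx": 0,"dy": 0,"dz": 0,"turn": 0},{"fingers": -0.4,"dx": 0,"dy": 0,"dz": 0,"turn": 0},{"fingers": -0.4,"dx": 0,"dy": 0,"dz": 0,"turn": 0}]'

```text
clock: 3.25
position: [0.437, -0.1247, 0.1026]
ee_rot: [-0.002, 0.81, -0.586, 0.022]
contact_force: [-0.1, -0.5, 0.2]
width: 0.0599
```

```bash
python3 st.py 430 -114.5 43
```

```text
t 3.25 mm [ 437.  -124.7  102.6] jaw -1.253 tilt [ 0.038 -0.022] w 59.9 F [-0.1 -0.5  0.2]
d [ -7.   10.2 -59.6]
```

>>> play_rows --series '[{"fingers": -0.4,"dx": -7,"dy": 10,"dz": 0,"turn": 0},{"fingers": -0.4,"dx": 0,"dy": 0,"dz": 0,"turn": 0}]'

```text
clock: 3.42
position: [0.4312, -0.1155, 0.1053]
ee_rot: [-0.003, 0.809, -0.587, 0.024]
contact_force: [-0.8, 2.0, 0.5]
width: 0.0599
```

Run:
```python
from st import *
for i in range(4):
    show(); get_image('wrist')
print(get_state()['qpos'],get_state()['qd'])
```

```text
t 3.42 mm [ 431.2 -115.5  105.3] jaw -1.255 tilt [ 0.042 -0.024] w 59.9 F [-0.8  2.   0.5]
t 3.47 mm [ 432.8 -116.6  105.7] jaw -1.254 tilt [ 0.045 -0.025] w 60.2 F [ 0.5 -1.1  0.7]
t 3.52 mm [ 433.1 -116.8  105.5] jaw -1.254 tilt [ 0.045 -0.026] w 60.0 F [-0.5 -0.7 -0.6]
t 3.57 mm [ 433.1 -116.8  105.2] jaw -1.254 tilt [ 0.045 -0.025] w 60.0 F [-0.1  0.2 -0.4]
[-0.41431361  0.1518027   1.96432774 -0.00642422  0.97482056  0.84288069] [-0.00172718  0.00993955  0.002782    0.0002334   0.00108677 -0.00137052]
```

>>> play_rows --series '[{"fingers": -0.4,"dx": 0,"dy": 0,"dz": 0,"turn": 0},{"fingers": -0.4,"dx": 0,"dy": 0,"dz": 0,"turn": 0}]'

```text
clock: 3.78
position: [0.4331, -0.1167, 0.1051]
ee_rot: [-0.003, 0.81, -0.586, 0.025]
contact_force: [0.2, -0.3, 0.1]
width: 0.0599
```

Run:
```python
from st import *
for i in range(2):
    show(); get_image('wrist')
print(get_state()['qpos'],get_state()['qd'])
```

```text
t 3.78 mm [ 433.1 -116.7  105.1] jaw -1.254 tilt [ 0.044 -0.025] w 59.9 F [ 0.2 -0.3  0.1]
t 3.83 mm [ 433.1 -116.7  105.1] jaw -1.254 tilt [ 0.044 -0.025] w 59.9 F [-0.4  0.3  0.6]
[-0.41394257  0.15181336  1.96416269 -0.00648714  0.97492686  0.84278298] [-0.00111537  0.00141051  0.0026752  -0.00164316 -0.00243116  0.00063568]
```

>>> play_rows --series '[{"fingers": -0.4,"dx": -1,"dy": 1,"dz": -7,"turn": 0},{"fingers": -0.4,"dx": -1,"dy": 1,"dz": -7,"turn": 0},{"fingers": -0.4,"dx": -1,"dy": 0,"dz": -7,"turn": 0},{"fingers": -0.4,"dx": 0,"dy": 0,"dz": -7,"turn": 0},{"fingers": -0.4,"dx": 0,"dy": 0,"dz": -7,"turn": 0},{"fingers": -0.4,"dx": 0,"dy": 0,"dz": 0,"turn": 0},{"fingers": -0.4,"dx": 0,"dy": 0,"dz": 0,"turn": 0}]'

```text
clock: 4.47
position: [0.4284, -0.114, 0.0648]
ee_rot: [-0.002, 0.81, -0.586, 0.024]
contact_force: [-0.3, -0.4, -0.7]
width: 0.0597
```

```bash
python3 st.py 430 -114.5 43
```

```text
t 4.47 mm [ 428.4 -114.    64.8] jaw -1.254 tilt [ 0.041 -0.024] w 59.7 F [-0.3 -0.4 -0.7]
d [  1.6  -0.5 -21.8]
```

>>> play_rows --series '[{"fingers": -0.4,"dx": 1,"dy": 0,"dz": -7,"turn": 0},{"fingers": -0.4,"dx": 0,"dy": 0,"dz": -7,"turn": 0},{"fingers": -0.4,"dx": 0,"dy": 0,"dz": -5,"turn": 0},{"fingers": 0.2,"dx": 0,"dy": 0,"dz": 0,"turn": 0},{"fingers": 0.2,"dx": 0,"dy": 0,"dz": 0,"turn": 0},{"fingers": 0.4,"dx": 0,"dy": 0,"dz": 0,"turn": 0},{"fingers": 0.4,"dx": 0,"dy": 0,"dz": 0,"turn": 0},{"fingers": 0.4,"dx": 0,"dy": 0,"dz": 0,"turn": 0}]' --squeeze 40

```text
clock: 5.13
position: [0.4313, -0.1155, 0.0465]
ee_rot: [-0.002, 0.81, -0.586, 0.026]
contact_force: [-2.7, 1.4, 8.0]
width: 0.0337
```

```bash
python3 st.py 430 -114.5 43
```

```text
t 5.13 mm [ 431.3 -115.5   46.5] jaw -1.253 tilt [ 0.044 -0.027] w 33.7 F [-2.7  1.4  8. ]
d [-1.3  1.  -3.5]
```

>>> play_rows --series '[{"fingers": -0.4,"dx": 0,"dy": 0,"dz": 0,"turn": 0},{"fingers": -0.4,"dx": 0,"dy": 0,"dz": 0,"turn": 0},{"fingers": -0.4,"dx": 0,"dy": 0,"dz": 0,"turn": 0},{"fingers": -0.4,"dx": 0,"dy": 0,"dz": 0,"turn": 0},{"fingers": -0.4,"dx": 0,"dy": 0,"dz": 0,"turn": 0}]'

```text
clock: 5.55
position: [0.4323, -0.1159, 0.0477]
ee_rot: [-0.002, 0.81, -0.586, 0.027]
contact_force: [-0.6, -0.6, -0.8]
width: 0.0597
```

```bash
python3 st.py 430 -114.5 39
python3 - <<'E'
from fit import *
pics=[get_image('top'),get_image('scene')]
print(fit('tall_bottle',pics))
cv2.imwrite('pics/s2.png',cv2.resize(pics[1]['pixels'][100:250,150:350,::-1],(800,600),interpolation=cv2.INTER_CUBIC))
E
```

```text
t 5.55 mm [ 432.3 -115.9   47.7] jaw -1.253 tilt [ 0.047 -0.028] w 59.7 F [-0.6 -0.6 -0.8]
d [-2.3  1.4 -8.7]
([array([ 4.28002e+02, -1.15020e+02,  0.00000e+00,  2.70000e-02])], [0.73])
```

View pics/s2.png

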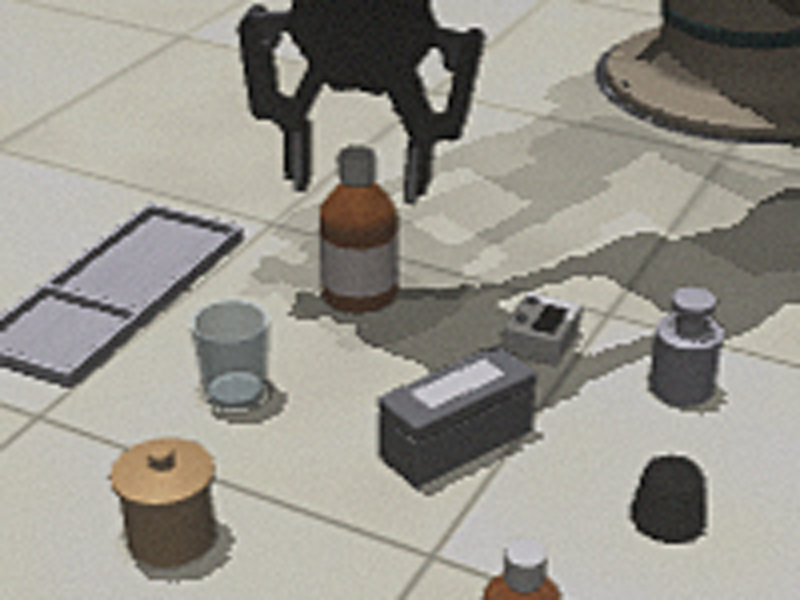

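Run:
```python
from fit import *
p=get_image('scene')
from scipy.spatial.transform import Rotation as Ro
s=get_state();R=Ro.from_quat(s['ee_rot'],scalar_first=True).as_matrix()
f=192/np.tan(np.radians(p['vfov']/2));K=np.array([[f,0,p['cx']],[0,f,p['cy']],[0,0,1.]])
pr=lambda X:np.round((cv2.projectPoints(np.array(X),p['rvec'],p['tvec'],K,None)[0].reshape(-1,2)-[150,100])*4)
for a in(-.062,-.02,-.008,0,.011): print(a,pr([s['position']+R@[x,0,a] for x in(-.032,0,.032)]).tolist())
```

```text
-0.062 [[409.0, 140.0], [355.0, 134.0], [301.0, 127.0]]
-0.02 [[406.0, 204.0], [353.0, 198.0], [301.0, 192.0]]
-0.008 [[405.0, 222.0], [353.0, 216.0], [301.0, 210.0]]
0 [[404.0, 234.0], [352.0, 228.0], [301.0, 221.0]]
0.011 [[403.0, 250.0], [352.0, 244.0], [301.0, 237.0]]
```

Run:
```python
from fit import *
s=get_state();p=get_image('wrist');H=np.linalg.inv(p['hand_eye']);f=192/np.tan(np.radians(p['vfov']/2))
from scipy.spatial.transform import Rotation as Ro
def pr(X):
    c=H[:3,:3]@X+H[:3,3];th=np.arctan2(np.hypot(*c[:2]),c[2]);u=c[:2]/np.hypot(*c[:2])
    return np.round([p['cx']+f*th*u[0],p['cy']+f*th*u[1]])
for a in(-.04,-.03,-.02,-.01,0,.011,.02):print(a,pr(np.array([-.03,0,a])),pr(np.array([.03,0,a])))
R=Ro.from_quat(s['ee_rot'],scalar_first=True).as_matrix()
for nm,X in(('cap top',[.429,-.115,.098]),('beaker top',[.5537,-.1275,.05]),('weight top',[.4318,.0967,.063])):
    print(nm,pr(R.T@(np.array(X)-s['position'])))
cv2.imwrite('pics/w2.png',p['pixels'][:,:,::-1])
```

```text
-0.04 [197. 272.] [317. 272.]
-0.03 [201. 262.] [314. 262.]
-0.02 [204. 252.] [311. 252.]
-0.01 [206. 244.] [308. 244.]
0 [209. 236.] [306. 236.]
0.011 [211. 228.] [303. 228.]
0.02 [213. 223.] [301. 222.]
cap top [258. 288.]
beaker top [345.  50.]
weight top [-28. 151.]
```

View pics/w2.png

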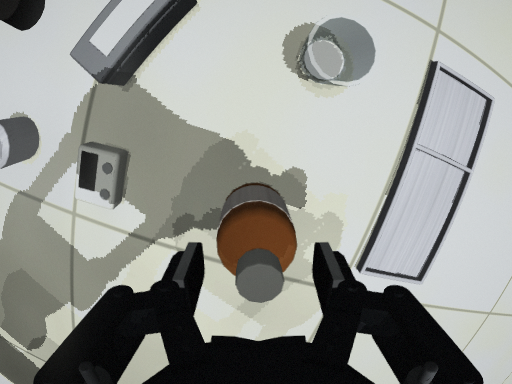

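The scene crop and the wrist view agree that the fingertips stand well short of where I assumed: crop (300,190) and wrist row ≈243, so about 12–20 mm behind the TCP at this opening. The first squeeze therefore slipped on the bottle's shoulder, and the bottle still stands. I go lower in small steps.

>>> play_rows --series '[{"fingers": -0.4,"dx": -2,"dy": 0,"dz": -6,"turn": 0},{"fingers": -0.4,"dx": -1,"dy": 1,"dz": -6,"turn": 0},{"fingers": -0.4,"dx": 0,"dy": 0,"dz": -6,"turn": 0},{"fingers": -0.4,"dx": 0,"dy": 0,"dz": -4,"turn": 0},{"fingers": -0.4,"dx": 0,"dy": 0,"dz": 0,"turn": 0}]'

```text
clock: 6.27
position: [0.4284, -0.1146, 0.0231]
ee_rot: [-0.002, 0.81, -0.586, 0.027]
contact_force: [-0.8, -1.0, 0.0]
width: 0.0597
```

Run:
```python
from fit import *
from st import show
show(429,-115,19)
p=get_image('scene')
cv2.imwrite('pics/s3.png',cv2.resize(p['pixels'][100:190,190:310,::-1],(600,450),interpolation=cv2.INTER_CUBIC))
```

```text
t 6.27 mm [ 428.4 -114.6   23.1] jaw -1.253 tilt [ 0.046 -0.027] w 59.7 F [-0.8 -1.   0. ]
d [ 0.6 -0.4 -4.1]
```

View pics/s3.png

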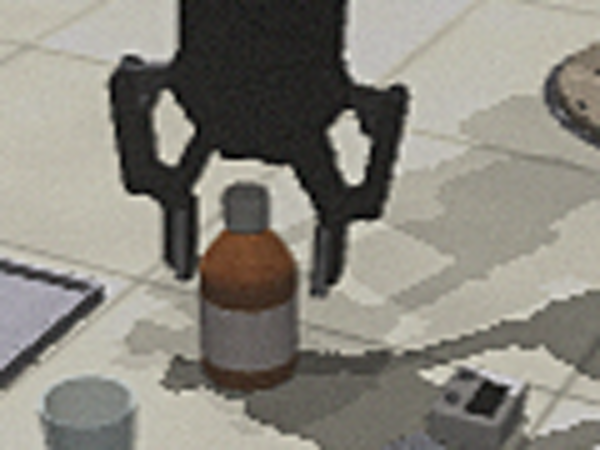

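The body clears the cap by about 13 mm (crop rows 155 vs 182), and the tips sit near the top of the label. I go about 7 mm lower and close.

>>> play_rows --series '[{"fingers": -0.4,"dx": 0,"dy": 0,"dz": -4,"turn": 0},{"fingers": -0.4,"dx": 0,"dy": 0,"dz": -3,"turn": 0},{"fingers": 0.0,"dx": 0,"dy": 0,"dz": 0,"turn": 0},{"fingers": 0.2,"dx": 0,"dy": 0,"dz": 0,"turn": 0},{"fingers": 0.3,"dx": 0,"dy": 0,"dz": 0,"turn": 0},{"fingers": 0.3,"dx": 0,"dy": 0,"dz": 0,"turn": 0}]'

```text
clock: 6.82
position: [0.4291, -0.1148, 0.0161]
ee_rot: [-0.002, 0.81, -0.586, 0.027]
contact_force: [-0.0, -0.1, -0.3]
width: 0.0468
```

```bash
python3 st.py 406.6 247.7 90
```

```text
t 6.82 mm [ 429.1 -114.8   16.1] jaw -1.253 tilt [ 0.046 -0.028] w 46.8 F [-0.  -0.1 -0.3]
d [-22.5 362.5  73.9]
```

>>> play_rows --series '[{"fingers": 0.4,"dx": 0,"dy": 0,"dz": 5,"turn": 0},{"fingers": 0.4,"dx": 0,"dy": 0,"dz": 10,"turn": 0},{"fingers": 0.4,"dx": 0,"dy": 0,"dz": 14,"turn": 0},{"fingers": 0.4,"dx": 0,"dy": 0,"dz": 14,"turn": 0},{"fingers": 0.4,"dx": 0,"dy": 0,"dz": 14,"turn": 0},{"fingers": 0.4,"dx": 0,"dy": 0,"dz": 14,"turn": 0},{"fingers": 0.4,"dx": 0,"dy": 0,"dz": 14,"turn": 0},{"fingers": 0.4,"dx": 0,"dy": 0,"dz": 8,"turn": 0},{"fingers": 0.4,"dx": 0,"dy": 0,"dz": 4,"turn": 0},{"fingers": 0.4,"dx": 0,"dy": 0,"dz": 0,"turn": 0}]'

```text
clock: 7.65
position: [0.4266, -0.1137, 0.1182]
ee_rot: [-0.002, 0.81, -0.586, 0.025]
contact_force: [-0.7, 0.7, -2.0]
width: 0.0466
```

```bash
python3 st.py 406.6 247.7 106
```

```text
t 7.65 mm [ 426.6 -113.7  118.2] jaw -1.253 tilt [ 0.043 -0.026] w 46.6 F [-0.7  0.7 -2. ]
d [-20.  361.4 -12.2]
```

>>> play_rows --series '[{"fingers": 0.4,"dx": 0,"dy": 6,"dz": 0,"turn": 0},{"fingers": 0.4,"dx": -1,"dy": 12,"dz": 0,"turn": 0},{"fingers": 0.4,"dx": -1,"dy": 19,"dz": 0,"turn": 0},{"fingers": 0.4,"dx": -1,"dy": 19,"dz": 0,"turn": 0.01},{"fingers": 0.4,"dx": -1,"dy": 19,"dz": 0,"turn": 0.01},{"fingers": 0.4,"dx": -1,"dy": 19,"dz": 0,"turn": 0},{"fingers": 0.4,"dx": -1,"dy": 19,"dz": 0,"turn": 0},{"fingers": 0.4,"dx": -1,"dy": 19,"dz": 0,"turn": 0},{"fingers": 0.4,"dx": -1,"dy": 19,"dz": 0,"turn": 0},{"fingers": 0.4,"dx": -1,"dy": 19,"dz": 0,"turn": 0},{"fingers": 0.4,"dx": -1,"dy": 19,"dz": 0,"turn": 0},{"fingers": 0.4,"dx": -1,"dy": 19,"dz": 0,"turn": 0},{"fingers": 0.4,"dx": -1,"dy": 19,"dz": 0,"turn": 0},{"fingers": 0.4,"dx": -1,"dy": 19,"dz": 0,"turn": 0},{"fingers": 0.4,"dx": -1,"dy": 19,"dz": 0,"turn": 0},{"fingers": 0.4,"dx": -1,"dy": 19,"dz": 0,"turn": 0},{"fingers": 0.4,"dx": -1,"dy": 19,"dz": 0,"turn": 0},{"fingers": 0.4,"dx": -1,"dy": 13,"dz": 0,"turn": 0},{"fingers": 0.4,"dx": -1,"dy": 7,"dz": 0,"turn": 0},{"fingers": 0.4,"dx": 0,"dy": 0,"dz": 0,"turn": 0}]'

```text
clock: 9.32
position: [0.3895, 0.2299, 0.1003]
ee_rot: [0.008, 0.815, -0.579, 0.01]
contact_force: [-0.2, -0.5, -2.1]
width: 0.0467
```

```bash
python3 st.py 406.6 247.7 19
```

```text
t 9.32 mm [389.5 229.9 100.3] jaw -1.236 tilt [ 0.007 -0.024] w 46.7 F [-0.2 -0.5 -2.1]
d [ 17.1  17.8 -81.3]
```

>>> play_rows --series '[{"fingers": 0.4,"dx": 6,"dy": 6,"dz": -4,"turn": 0},{"fingers": 0.4,"dx": 6,"dy": 6,"dz": -8,"turn": 0},{"fingers": 0.4,"dx": 5,"dy": 6,"dz": -10,"turn": 0},{"fingers": 0.4,"dx": 0,"dy": 0,"dz": -10,"turn": 0},{"fingers": 0.4,"dx": 0,"dy": 0,"dz": -8,"turn": 0},{"fingers": 0.4,"dx": 0,"dy": 0,"dz": -4,"turn": 0},{"fingers": 0.4,"dx": 0,"dy": 0,"dz": 0,"turn": 0}]'

```text
clock: 9.9
position: [0.4089, 0.2474, 0.0494]
ee_rot: [0.01, 0.814, -0.58, 0.01]
contact_force: [0.3, -0.3, -0.8]
width: 0.0466
```

Run:
```python
from fit import *
from st import show
show(406.6,247.7,19)
pics=[get_image('top'),get_image('scene')]
print(fit('ash_tray',pics,(.33,.34)))
p=get_image('scene');cv2.imwrite('pics/s4.png',cv2.resize(p['pixels'][120:300,320:490,::-1],(600,635)[:2],interpolation=cv2.INTER_CUBIC)[:600])
```

```text
t 9.9 mm [408.9 247.4  49.4] jaw -1.238 tilt [ 0.005 -0.027] w 46.6 F [ 0.3 -0.3 -0.8]
d [ -2.3   0.3 -30.4]
([array([4.77266e+02, 2.71508e+02, 3.44000e-01, 2.74000e-01]), array([4.77741e+02, 2.70569e+02, 3.39000e-01, 1.86000e-01]), array([4.75850e+02, 2.72637e+02, 3.43000e-01, 7.90000e-02])], [0.63, 0.61])
```

View pics/s4.png

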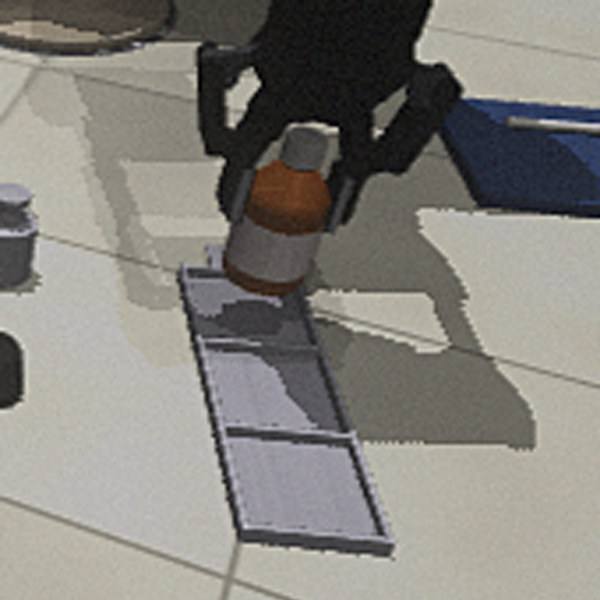

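Run:
```python
from fit import *
p=get_image('scene')
f=192/np.tan(np.radians(p['vfov']/2));K=np.array([[f,0,p['cx']],[0,f,p['cy']],[0,0,1.]])
uv=cv2.projectPoints(np.array([[.409,.247,.033],[.409,.247,.131]]),p['rvec'],p['tvec'],K,None)[0].reshape(-1,2)
print((uv-[320,120])*3.53)
```

```text
[[254.80538232 274.35662307]
 [296.33854502 133.32648493]]
```

The crop shows the bottle over the tab cell. Its base is near (262,278) and its cap near (305,135). A vertical bottle projects to (255,274) and (296,133), so it hangs upright. I lower it.

>>> play_rows --series '[{"fingers": 0.4,"dx": -1,"dy": 0,"dz": -6,"turn": 0},{"fingers": 0.4,"dx": -1,"dy": 0,"dz": -7,"turn": 0},{"fingers": 0.4,"dx": 0,"dy": 0,"dz": -6,"turn": 0},{"fingers": 0.4,"dx": 0,"dy": 0,"dz": -4,"turn": 0},{"fingers": 0.4,"dx": 0,"dy": 0,"dz": -2,"turn": 0},{"fingers": 0.4,"dx": 0,"dy": 0,"dz": 0,"turn": 0}]'

```text
clock: 10.7
position: [0.4078, 0.2483, 0.0251]
ee_rot: [0.007, 0.814, -0.58, 0.011]
contact_force: [-0.3, 0.2, -1.2]
width: 0.0463
```

```bash
python3 st.py 406.6 247.7 19
```

```text
t 10.7 mm [407.8 248.3  25.1] jaw -1.238 tilt [ 0.011 -0.024] w 46.3 F [-0.3  0.2 -1.2]
d [-1.2 -0.6 -6.1]
```

>>> play_rows --series '[{"fingers": 0.4,"dx": -1,"dy": -1,"dz": -3,"turn": 0},{"fingers": 0.4,"dx": 0,"dy": 0,"dz": -3,"turn": 0},{"fingers": 0.4,"dx": 0,"dy": 0,"dz": -1,"turn": 0},{"fingers": 0.4,"dx": 0,"dy": 0,"dz": 0,"turn": 0}]'

```text
clock: 11.03
position: [0.4071, 0.2475, 0.0194]
ee_rot: [0.006, 0.814, -0.58, 0.012]
contact_force: [-0.4, 0.1, -1.1]
width: 0.046
```

```bash
python3 st.py 406.6 247.7 19
```

```text
t 11.03 mm [407.1 247.5  19.4] jaw -1.238 tilt [ 0.012 -0.024] w 46.0 F [-0.4  0.1 -1.1]
d [-0.5  0.2 -0.4]
```

>>> play_rows --series '[{"fingers": 0.4,"dx": 0,"dy": 0,"dz": -2,"turn": 0},{"fingers": 0.4,"dx": 0,"dy": 0,"dz": 0,"turn": 0}]'

```text
clock: 11.2
position: [0.4077, 0.2477, 0.0194]
ee_rot: [0.006, 0.814, -0.58, 0.012]
contact_force: [1.1, 0.0, -1.3]
width: 0.0464
```

```bash
python3 st.py 406.6 247.7 19
```

```text
t 11.2 mm [407.7 247.7  19.4] jaw -1.238 tilt [ 0.013 -0.023] w 46.4 F [ 1.1  0.  -1.3]
d [-1.1  0.  -0.4]
```

>>> play_rows --series '[{"fingers": 0.4,"dx": 0,"dy": 0,"dz": -3,"turn": 0},{"fingers": 0.4,"dx": 0,"dy": 0,"dz": -2,"turn": 0}]'

```text
clock: 11.37
position: [0.4084, 0.2478, 0.0188]
ee_rot: [0.005, 0.815, -0.58, 0.013]
contact_force: [-5.7, -2.0, 21.3]
width: 0.0472
```

```bash
python3 st.py 406.6 247.7 19
```

```text
t 11.37 mm [408.4 247.8  18.8] jaw -1.238 tilt [ 0.016 -0.023] w 47.2 F [-5.7 -2.  21.3]
d [-1.8 -0.1  0.2]
```

>>> play_rows --series '[{"fingers": 0.3,"dx": 0,"dy": 0,"dz": 1,"turn": 0},{"fingers": -0.2,"dx": 0,"dy": 0,"dz": 0,"turn": 0},{"fingers": -0.4,"dx": 0,"dy": 0,"dz": 0,"turn": 0},{"fingers": -0.4,"dx": 0,"dy": 0,"dz": 0,"turn": 0},{"fingers": -0.4,"dx": 0,"dy": 0,"dz": 0,"turn": 0},{"fingers": -0.4,"dx": 0,"dy": 0,"dz": 6,"turn": 0},{"fingers": -0.4,"dx": 0,"dy": 0,"dz": 10,"turn": 0},{"fingers": -0.4,"dx": 0,"dy": 0,"dz": 14,"turn": 0},{"fingers": -0.4,"dx": 0,"dy": 0,"dz": 14,"turn": 0},{"fingers": -0.4,"dx": 0,"dy": 0,"dz": 14,"turn": 0},{"fingers": -0.4,"dx": 0,"dy": 0,"dz": 14,"turn": 0},{"fingers": -0.4,"dx": 0,"dy": 0,"dz": 10,"turn": 0},{"fingers": -0.4,"dx": 0,"dy": 0,"dz": 0,"turn": 0}]'

```text
clock: 12.45
position: [0.4076, 0.2473, 0.1047]
ee_rot: [0.006, 0.815, -0.58, 0.012]
contact_force: [0.3, 0.2, 0.2]
width: 0.0597
```

Run:
```python
from fit import *
from st import show
show(432,96.7,80)
pics=[get_image('scene')]
print(fit('tall_bottle',pics,z=.003))
pics=[get_image('top')]
print(fit('tall_bottle',pics,z=.003))
```

```text
t 12.45 mm [407.6 247.3 104.7] jaw -1.238 tilt [ 0.013 -0.024] w 59.7 F [0.3 0.2 0.2]
d [  24.4 -150.6  -24.7]
([array([4.06648e+02, 2.49546e+02, 0.00000e+00, 2.30000e-02])], [0.64])
([array([404.71 , 240.812,   0.   ,   1.182])], [0.7])
```

Tall bottle stands in the tab cell, fitted at (406.6, 249.5). Next is the weight.

>>> play_rows --series '[{"fingers": -0.4,"dx": 1,"dy": -5,"dz": 5,"turn": 0},{"fingers": -0.4,"dx": 2,"dy": -10,"dz": 5,"turn": 0},{"fingers": -0.4,"dx": 2,"dy": -15,"dz": 3,"turn": 0},{"fingers": -0.4,"dx": 2,"dy": -15,"dz": 1,"turn": 0},{"fingers": -0.3,"dx": 3,"dy": -15,"dz": 1,"turn": 0},{"fingers": -0.3,"dx": 3,"dy": -15,"dz": 0,"turn": 0},{"fingers": -0.3,"dx": 3,"dy": -15,"dz": 0,"turn": 0},{"fingers": -0.3,"dx": 3,"dy": -15,"dz": 0,"turn": 0},{"fingers": -0.3,"dx": 3,"dy": -15,"dz": 0,"turn": 0},{"fingers": -0.3,"dx": 2,"dy": -14,"dz": 0,"turn": 0},{"fingers": -0.3,"dx": 1,"dy": -8,"dz": -5,"turn": 0},{"fingers": -0.3,"dx": 0,"dy": -4,"dz": -5,"turn": 0},{"fingers": -0.3,"dx": 0,"dy": 0,"dz": 0,"turn": 0},{"fingers": -0.3,"dx": 0,"dy": 0,"dz": 0,"turn": 0}]'

```text
clock: 13.82
position: [0.4276, 0.0844, 0.1045]
ee_rot: [0.014, 0.814, -0.58, 0.008]
contact_force: [-0.1, 0.3, 0.9]
width: 0.0555
```

```bash
python3 st.py 432 96.7 60
```

```text
t 13.82 mm [427.6  84.4 104.5] jaw -1.238 tilt [-0.003 -0.033] w 55.5 F [-0.1  0.3  0.9]
d [  4.4  12.3 -44.5]
```

>>> play_rows --series '[{"fingers": -0.3,"dx": 2,"dy": 5,"dz": -5,"turn": 0},{"fingers": -0.3,"dx": 2,"dy": 6,"dz": -9,"turn": 0},{"fingers": -0.3,"dx": 0,"dy": 1,"dz": -11,"turn": 0},{"fingers": -0.3,"dx": 0,"dy": 0,"dz": -11,"turn": 0},{"fingers": -0.3,"dx": 0,"dy": 0,"dz": -11,"turn": 0},{"fingers": -0.3,"dx": 0,"dy": 0,"dz": -11,"turn": 0},{"fingers": -0.3,"dx": 0,"dy": 0,"dz": -9,"turn": 0},{"fingers": -0.3,"dx": 0,"dy": 0,"dz": -5,"turn": 0},{"fingers": -0.3,"dx": 0,"dy": 0,"dz": 0,"turn": 0},{"fingers": -0.3,"dx": 0,"dy": 0,"dz": 0,"turn": 0}]'

```text
clock: 14.65
position: [0.4314, 0.1069, 0.0244]
ee_rot: [0.013, 0.817, -0.576, 0.007]
contact_force: [0.3, -0.2, -0.7]
width: 0.056
```

Run:
```python
from fit import *
from st import show
show(432,96.7,-6)
p=get_image('scene')
cv2.imwrite('pics/s5.png',cv2.resize(p['pixels'][120:210,260:380,::-1],(600,450),interpolation=cv2.INTER_CUBIC))
```

```text
t 14.65 mm [431.4 106.9  24.4] jaw -1.229 tilt [-0.005 -0.029] w 56.0 F [ 0.3 -0.2 -0.7]
d [  0.6 -10.2 -30.4]
```

View pics/s5.png

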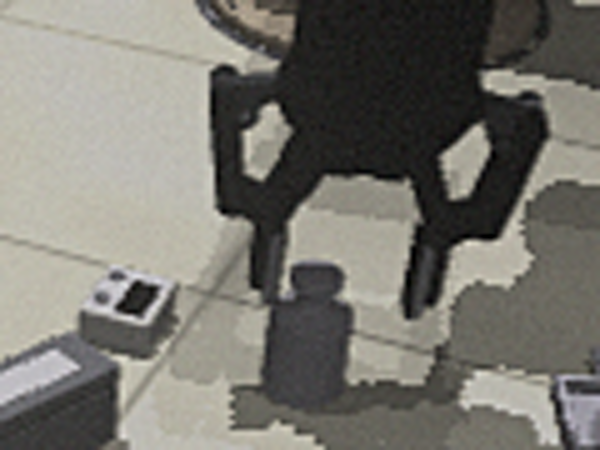

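The crop shows the fingers 10 mm too far to the right of the weight: jaw centre near 345, weight at 312. The tips are still above the 40 mm body. I correct y and then descend slowly.

>>> play_rows --series '[{"fingers": -0.3,"dx": 0,"dy": -4,"dz": 1,"turn": 0},{"fingers": -0.3,"dx": 0,"dy": -3,"dz": 0,"turn": 0},{"fingers": -0.3,"dx": 0,"dy": -2,"dz": 0,"turn": 0},{"fingers": -0.3,"dx": 0,"dy": 0,"dz": 0,"turn": 0},{"fingers": -0.3,"dx": 0,"dy": 0,"dz": 0,"turn": 0}]'

```text
clock: 15.12
position: [0.4332, 0.0973, 0.0275]
ee_rot: [0.012, 0.817, -0.576, 0.008]
contact_force: [-0.2, -0.3, 1.3]
width: 0.0553
```

```bash
python3 st.py 432 96.7 -6
```

```text
t 15.12 mm [433.2  97.3  27.5] jaw -1.229 tilt [ 0.    -0.029] w 55.3 F [-0.2 -0.3  1.3]
d [ -1.2  -0.6 -33.5]
```

>>> play_rows --series '[{"fingers": -0.3,"dx": -1,"dy": 0,"dz": -5,"turn": 0},{"fingers": -0.3,"dx": 0,"dy": 0,"dz": -7,"turn": 0},{"fingers": -0.3,"dx": 0,"dy": 0,"dz": -7,"turn": 0},{"fingers": -0.3,"dx": 0,"dy": 0,"dz": -5,"turn": 0},{"fingers": -0.3,"dx": 0,"dy": 0,"dz": -2,"turn": 0},{"fingers": -0.3,"dx": 0,"dy": 0,"dz": 0,"turn": 0},{"fingers": -0.3,"dx": 0,"dy": 0,"dz": 0,"turn": 0}]'

```text
clock: 15.7
position: [0.4316, 0.097, -0.0016]
ee_rot: [0.012, 0.817, -0.577, 0.008]
contact_force: [-0.0, -0.3, -0.2]
width: 0.0559
```

```bash
python3 st.py 432 96.7 -6
```

```text
t 15.7 mm [431.6  97.   -1.6] jaw -1.23 tilt [-0.001 -0.029] w 55.9 F [-0.  -0.3 -0.2]
d [ 0.4 -0.3 -4.4]
```

>>> play_rows --series '[{"fingers": -0.3,"dx": 0,"dy": 0,"dz": -3,"turn": 0},{"fingers": 0.1,"dx": 0,"dy": 0,"dz": 0,"turn": 0},{"fingers": 0.4,"dx": 0,"dy": 0,"dz": 0,"turn": 0},{"fingers": 0.5,"dx": 0,"dy": 0,"dz": 0,"turn": 0},{"fingers": 0.5,"dx": 0,"dy": 0,"dz": 0,"turn": 0},{"fingers": 0.5,"dx": 0,"dy": 0,"dz": 0,"turn": 0}]' --squeeze 70

```text
clock: 16.2
position: [0.432, 0.0969, -0.0042]
ee_rot: [0.012, 0.817, -0.577, 0.009]
contact_force: [1.1, -1.0, -1.7]
width: 0.0354
```

```bash
python3 st.py 476.5 272 0
```

```text
t 16.2 mm [432.   96.9  -4.2] jaw -1.229 tilt [ 0.    -0.029] w 35.4 F [ 1.1 -1.  -1.7]
d [ 44.5 175.1   4.2]
```

>>> play_rows --series '[{"fingers": 0.6,"dx": 0,"dy": 0,"dz": 5,"turn": 0},{"fingers": 0.6,"dx": 0,"dy": 0,"dz": 9,"turn": 0},{"fingers": 0.6,"dx": 0,"dy": 0,"dz": 12,"turn": 0},{"fingers": 0.6,"dx": 0,"dy": 0,"dz": 12,"turn": 0},{"fingers": 0.6,"dx": 0,"dy": 0,"dz": 9,"turn": 0},{"fingers": 0.6,"dx": 0,"dy": 0,"dz": 5,"turn": 0},{"fingers": 0.6,"dx": 0,"dy": 0,"dz": 0,"turn": 0}]'

```text
clock: 16.78
position: [0.4271, 0.0969, 0.0483]
ee_rot: [0.015, 0.817, -0.577, 0.005]
contact_force: [-0.1, 1.1, -4.1]
width: 0.0356
```

```bash
python3 st.py 476.5 272 50
```

```text
t 16.78 mm [427.1  96.9  48.3] jaw -1.229 tilt [-0.01  -0.029] w 35.6 F [-0.1  1.1 -4.1]
d [ 49.4 175.1   1.7]
```

Held (−4.1 N). Carry to the middle cell.

>>> play_rows --series '[{"fingers": 0.6,"dx": 2,"dy": 6,"dz": 1,"turn": 0},{"fingers": 0.6,"dx": 3,"dy": 11,"dz": 1,"turn": 0},{"fingers": 0.6,"dx": 4,"dy": 15,"dz": 1,"turn": 0},{"fingers": 0.6,"dx": 4,"dy": 15,"dz": 1,"turn": 0},{"fingers": 0.6,"dx": 4,"dy": 15,"dz": 1,"turn": 0},{"fingers": 0.6,"dx": 4,"dy": 15,"dz": 1,"turn": 0},{"fingers": 0.6,"dx": 4,"dy": 15,"dz": 1,"turn": 0},{"fingers": 0.6,"dx": 4,"dy": 15,"dz": 1,"turn": 0},{"fingers": 0.6,"dx": 4,"dy": 15,"dz": 1,"turn": 0},{"fingers": 0.6,"dx": 4,"dy": 15,"dz": 1,"turn": 0},{"fingers": 0.6,"dx": 4,"dy": 12,"dz": 1,"turn": 0},{"fingers": 0.6,"dx": 3,"dy": 7,"dz": 0,"turn": 0},{"fingers": 0.6,"dx": 1,"dy": 3,"dz": 0,"turn": 0},{"fingers": 0.6,"dx": 0,"dy": 0,"dz": 0,"turn": 0}]'

```text
clock: 17.95
position: [0.4691, 0.2742, 0.0513]
ee_rot: [0.019, 0.817, -0.577, -0.001]
contact_force: [-0.1, 0.1, -4.1]
width: 0.0353
```

```bash
python3 st.py 476.5 272 0
```

```text
t 17.95 mm [469.1 274.2  51.3] jaw -1.229 tilt [-0.024 -0.029] w 35.3 F [-0.1  0.1 -4.1]
d [  7.4  -2.2 -51.3]
```

>>> play_rows --series '[{"fingers": 0.6,"dx": 4,"dy": -1,"dz": -4,"turn": 0},{"fingers": 0.6,"dx": 3,"dy": -1,"dz": -7,"turn": 0},{"fingers": 0.6,"dx": 0,"dy": 0,"dz": -8,"turn": 0},{"fingers": 0.6,"dx": 0,"dy": 0,"dz": -8,"turn": 0},{"fingers": 0.6,"dx": 0,"dy": 0,"dz": -5,"turn": 0},{"fingers": 0.6,"dx": 0,"dy": 0,"dz": -2,"turn": 0},{"fingers": 0.6,"dx": 0,"dy": 0,"dz": 0,"turn": 0}]'

```text
clock: 18.53
position: [0.4747, 0.2678, 0.0121]
ee_rot: [0.022, 0.816, -0.578, -0.002]
contact_force: [0.2, -0.6, -4.9]
width: 0.0356
```

```bash
python3 st.py 476.5 272 0
```

```text
t 18.53 mm [474.7 267.8  12.1] jaw -1.232 tilt [-0.029 -0.033] w 35.6 F [ 0.2 -0.6 -4.9]
d [  1.8   4.2 -12.1]
```

>>> play_rows --series '[{"fingers": 0.6,"dx": 1,"dy": 2,"dz": -1,"turn": 0},{"fingers": 0.6,"dx": 1,"dy": 2,"dz": -2,"turn": 0},{"fingers": 0.6,"dx": 0,"dy": 0,"dz": -4,"turn": 0},{"fingers": 0.6,"dx": 0,"dy": 0,"dz": -4,"turn": 0},{"fingers": 0.6,"dx": 0,"dy": 0,"dz": -2,"turn": 0},{"fingers": 0.6,"dx": 0,"dy": 0,"dz": -2,"turn": 0}]'

```text
clock: 19.03
position: [0.4775, 0.2724, -0.0013]
ee_rot: [0.021, 0.816, -0.578, -0.002]
contact_force: [-7.6, -3.3, 29.2]
width: 0.0356
```

```bash
python3 st.py 476.5 272 -1
```

```text
t 19.03 mm [477.5 272.4  -1.3] jaw -1.232 tilt [-0.027 -0.032] w 35.6 F [-7.6 -3.3 29.2]
d [-1.  -0.4  0.3]
```

>>> play_rows --series '[{"fingers": 0.4,"dx": 0,"dy": 0,"dz": 1,"turn": 0},{"fingers": 0.0,"dx": 0,"dy": 0,"dz": 0,"turn": 0},{"fingers": -0.25,"dx": 0,"dy": 0,"dz": 0,"turn": 0},{"fingers": -0.25,"dx": 0,"dy": 0,"dz": 0,"turn": 0},{"fingers": -0.25,"dx": 0,"dy": 0,"dz": 0,"turn": 0},{"fingers": -0.25,"dx": 0,"dy": 0,"dz": 5,"turn": 0},{"fingers": -0.25,"dx": 0,"dy": 0,"dz": 10,"turn": 0},{"fingers": -0.25,"dx": 0,"dy": 0,"dz": 14,"turn": 0},{"fingers": -0.25,"dx": 0,"dy": 0,"dz": 14,"turn": 0},{"fingers": -0.25,"dx": 0,"dy": 0,"dz": 14,"turn": 0},{"fingers": -0.3,"dx": 0,"dy": 0,"dz": 14,"turn": 0},{"fingers": -0.3,"dx": 0,"dy": 0,"dz": 7,"turn": 0},{"fingers": -0.3,"dx": 0,"dy": 0,"dz": 0,"turn": 0}]'

```text
clock: 20.12
position: [0.4803, 0.2737, 0.0879]
ee_rot: [0.018, 0.816, -0.578, 0.0]
contact_force: [0.1, 0.3, -1.1]
width: 0.0552
```

Run:
```python
from fit import *
from st import show
show(669.5,-89,80)
pics=[get_image('scene')]
print(fit('weight',pics,z=.003),fit('tall_bottle',pics,z=.003))
```

```text
t 20.12 mm [480.3 273.7  87.9] jaw -1.232 tilt [-0.02  -0.029] w 55.2 F [ 0.1  0.3 -1.1]
d [ 189.2 -362.7   -7.9]
([array([4.7636e+02, 2.7433e+02, 0.0000e+00, 6.6000e-02])], [0.64]) ([array([4.05199e+02, 2.49554e+02, 0.00000e+00, 3.01000e-01])], [0.64])
```

>>> play_rows --series '[{"fingers": -0.5,"dx": 4,"dy": -8,"dz": 1,"turn": 0},{"fingers": -0.5,"dx": 8,"dy": -14,"dz": 1,"turn": 0},{"fingers": -0.5,"dx": 10,"dy": -20,"dz": 1,"turn": 0},{"fingers": -0.5,"dx": 10,"dy": -20,"dz": 1,"turn": 0},{"fingers": -0.5,"dx": 10,"dy": -20,"dz": 1,"turn": 0},{"fingers": -0.5,"dx": 10,"dy": -20,"dz": 1,"turn": 0},{"fingers": -0.5,"dx": 10,"dy": -20,"dz": 1,"turn": 0},{"fingers": -0.5,"dx": 10,"dy": -20,"dz": 1,"turn": 0},{"fingers": -0.5,"dx": 10,"dy": -20,"dz": 1,"turn": 0},{"fingers": -0.5,"dx": 10,"dy": -20,"dz": 1,"turn": 0},{"fingers": -0.5,"dx": 10,"dy": -20,"dz": 0,"turn": 0},{"fingers": -0.5,"dx": 10,"dy": -20,"dz": 0,"turn": 0},{"fingers": -0.5,"dx": 10,"dy": -20,"dz": 0,"turn": 0},{"fingers": -0.5,"dx": 10,"dy": -20,"dz": 0,"turn": 0},{"fingers": -0.5,"dx": 10,"dy": -20,"dz": 0,"turn": 0},{"fingers": -0.5,"dx": 10,"dy": -20,"dz": 0,"turn": 0},{"fingers": -0.5,"dx": 10,"dy": -20,"dz": 0,"turn": 0},{"fingers": -0.5,"dx": 10,"dy": -15,"dz": 0,"turn": 0},{"fingers": -0.5,"dx": 8,"dy": -8,"dz": 0,"turn": 0},{"fingers": -0.5,"dx": 3,"dy": -3,"dz": 0,"turn": 0}]'

```text
clock: 21.93
position: [0.6552, -0.1066, 0.0741]
ee_rot: [0.034, 0.816, -0.577, -0.016]
contact_force: [-0.1, 0.1, 0.8]
width: 0.064
```

>>> play_rows --series '[{"fingers": -0.5,"dx": 0,"dy": 0,"dz": 0,"turn": 0},{"fingers": -0.5,"dx": 0,"dy": 0,"dz": 0,"turn": 0}]'

```text
clock: 22.1
position: [0.6546, -0.1073, 0.0723]
ee_rot: [0.035, 0.816, -0.577, -0.017]
contact_force: [-0.3, 0.3, -0.0]
width: 0.064
```

```bash
python3 st.py 669.5 -89 60
```

```text
t 22.1 mm [ 654.6 -107.3   72.3] jaw -1.231 tilt [-0.069 -0.037] w 64.0 F [-0.3  0.3 -0. ]
d [ 14.9  18.3 -12.3]
```

>>> play_rows --series '[{"fingers": -0.5,"dx": 2,"dy": 3,"dz": 7,"turn": 0},{"fingers": -0.5,"dx": 2,"dy": 3,"dz": 7,"turn": 0},{"fingers": -0.5,"dx": 2,"dy": 3,"dz": 7,"turn": 0},{"fingers": -0.5,"dx": 2,"dy": 3,"dz": 7,"turn": 0},{"fingers": -0.5,"dx": 2,"dy": 2,"dz": 7,"turn": 0},{"fingers": -0.5,"dx": 2,"dy": 2,"dz": 7,"turn": 0},{"fingers": -0.5,"dx": 0,"dy": 0,"dz": 7,"turn": 0},{"fingers": -0.5,"dx": 0,"dy": 0,"dz": 7,"turn": 0},{"fingers": -0.5,"dx": 0,"dy": 0,"dz": 4,"turn": 0},{"fingers": -0.5,"dx": 0,"dy": 0,"dz": 0,"turn": 0},{"fingers": -0.5,"dx": 0,"dy": 0,"dz": 0,"turn": 0}]'

```text
clock: 23.02
position: [0.6667, -0.0835, 0.1421]
ee_rot: [0.034, 0.818, -0.575, -0.017]
contact_force: [-0.1, -0.2, -0.2]
width: 0.0642
```

```bash
python3 st.py 667 -90 60
```

```text
t 23.02 mm [666.7 -83.5 142.1] jaw -1.225 tilt [-0.066 -0.036] w 64.2 F [-0.1 -0.2 -0.2]
d [  0.3  -6.5 -82.1]
```

>>> play_rows --series '[{"fingers": -0.5,"dx": 0,"dy": 0,"dz": -28,"turn": 0},{"fingers": -0.5,"dx": 0,"dy": 0,"dz": -28,"turn": 0},{"fingers": -0.5,"dx": 0,"dy": 0,"dz": 0,"turn": 0},{"fingers": -0.5,"dx": 0,"dy": 0,"dz": 0,"turn": 0}]'

```text
clock: 23.35
position: [0.6672, -0.0847, 0.0862]
ee_rot: [0.033, 0.817, -0.575, -0.015]
contact_force: [-0.5, 0.3, 1.1]
width: 0.0638
```

```bash
python3 st.py 667 -90 60
```

```text
t 23.35 mm [667.2 -84.7  86.2] jaw -1.226 tilt [-0.063 -0.037] w 63.8 F [-0.5  0.3  1.1]
d [ -0.2  -5.3 -26.2]
```

>>> play_rows --series '[{"fingers": -0.5,"dx": 0,"dy": -3,"dz": -4,"turn": 0},{"fingers": -0.5,"dx": 0,"dy": -3,"dz": -7,"turn": 0},{"fingers": -0.5,"dx": 0,"dy": 0,"dz": -9,"turn": 0},{"fingers": -0.5,"dx": 0,"dy": 0,"dz": -9,"turn": 0},{"fingers": -0.5,"dx": 0,"dy": 0,"dz": -5,"turn": 0},{"fingers": -0.5,"dx": 0,"dy": 0,"dz": 0,"turn": 0},{"fingers": -0.5,"dx": 0,"dy": 0,"dz": 0,"turn": 0}]'

```text
clock: 23.93
position: [0.6688, -0.0926, 0.0522]
ee_rot: [0.032, 0.817, -0.576, -0.013]
contact_force: [-0.3, 0.0, 0.0]
width: 0.0641
```

Run:
```python
from fit import *
from st import show
show(667,-90.4,-6)
p=get_image('scene')
cv2.imwrite('pics/s6.png',cv2.resize(p['pixels'][165:255,140:260,::-1],(600,450),interpolation=cv2.INTER_CUBIC))
```

```text
t 23.93 mm [668.8 -92.6  52.2] jaw -1.227 tilt [-0.059 -0.038] w 64.1 F [-0.3  0.   0. ]
d [ -1.8   2.2 -58.2]
```

View pics/s6.png

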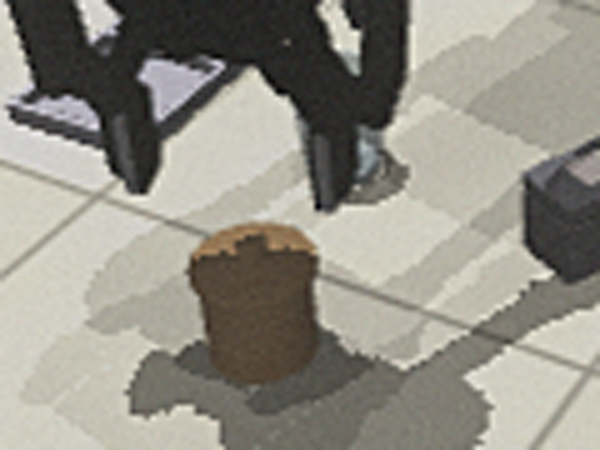

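Run:
```python
from fit import *
from scipy.spatial.transform import Rotation as Ro
p=get_image('scene');s=get_state();R=Ro.from_quat(s['ee_rot'],scalar_first=True).as_matrix()
f=192/np.tan(np.radians(p['vfov']/2));K=np.array([[f,0,p['cx']],[0,f,p['cy']],[0,0,1.]])
pr=lambda X:((cv2.projectPoints(np.array(X),p['rvec'],p['tvec'],K,None)[0].reshape(-1,2)-[140,165])*5).round().tolist()
for y in(-.011,.011):print(y,pr([s['position']+R@[x,y,-.02] for x in(-.032,.032)]))
print(pr([[.6695,-.089,0],[.6695,-.089,.044]]))
print('grasp pt',s['position']-R[:,2]*.035)
print(fit('crucible',[p]))
```

```text
-0.011 [[312.0, 227.0], [142.0, 210.0]]
0.011 [[326.0, 187.0], [160.0, 171.0]]
[[261.0, 344.0], [250.0, 259.0]]
grasp pt [ 0.67097908 -0.09122     0.0874149 ]
([array([ 6.69114e+02, -8.82990e+01,  0.00000e+00,  2.70000e-02])], [0.88])
```

The tips in the crop, (140,190) and (325,208), match the projected model, so the grasp point is about 2–3 mm off the crucible axis. I correct that and descend.

>>> play_rows --series '[{"fingers": -0.5,"dx": -1,"dy": 1,"dz": -5,"turn": 0},{"fingers": -0.5,"dx": -1,"dy": 1,"dz": -8,"turn": 0},{"fingers": -0.5,"dx": 0,"dy": 0,"dz": -9,"turn": 0},{"fingers": -0.5,"dx": 0,"dy": 0,"dz": -9,"turn": 0},{"fingers": -0.5,"dx": 0,"dy": 0,"dz": -9,"turn": 0},{"fingers": -0.5,"dx": 0,"dy": 0,"dz": -6,"turn": 0},{"fingers": -0.5,"dx": 0,"dy": 0,"dz": -3,"turn": 0},{"fingers": -0.5,"dx": 0,"dy": 0,"dz": 0,"turn": 0},{"fingers": -0.5,"dx": 0,"dy": 0,"dz": 0,"turn": 0}]'

```text
clock: 24.83
position: [0.6663, -0.0898, -0.002]
ee_rot: [0.032, 0.817, -0.575, -0.013]
contact_force: [-0.6, -0.3, 0.1]
width: 0.0641
```

```bash
python3 st.py 667 -90 -7
```

```text
t 24.83 mm [666.3 -89.8  -2. ] jaw -1.226 tilt [-0.059 -0.038] w 64.1 F [-0.6 -0.3  0.1]
d [ 0.7 -0.2 -5. ]
```

>>> play_rows --series '[{"fingers": -0.5,"dx": 0,"dy": 0,"dz": -3,"turn": 0},{"fingers": -0.5,"dx": 0,"dy": 0,"dz": -2,"turn": 0},{"fingers": -0.2,"dx": 0,"dy": 0,"dz": 0,"turn": 0},{"fingers": 0.1,"dx": 0,"dy": 0,"dz": 0,"turn": 0},{"fingers": 0.4,"dx": 0,"dy": 0,"dz": 0,"turn": 0},{"fingers": 0.4,"dx": 0,"dy": 0,"dz": 0,"turn": 0},{"fingers": 0.4,"dx": 0,"dy": 0,"dz": 0,"turn": 0}]' --squeeze 40

```text
clock: 25.42
position: [0.6675, -0.0901, -0.006]
ee_rot: [0.032, 0.817, -0.575, -0.012]
contact_force: [0.2, -0.3, -0.8]
width: 0.0471
```

```bash
python3 st.py 546 296 80
```

```text
t 25.42 mm [667.5 -90.1  -6. ] jaw -1.226 tilt [-0.056 -0.038] w 47.1 F [ 0.2 -0.3 -0.8]
d [-121.5  386.1   86. ]
```

>>> play_rows --series '[{"fingers": 0.4,"dx": 0,"dy": 0,"dz": 0,"turn": 0},{"fingers": 0.4,"dx": 0,"dy": 0,"dz": 0,"turn": 0}]'

```text
clock: 25.58
position: [0.6674, -0.09, -0.0061]
ee_rot: [0.032, 0.817, -0.575, -0.012]
contact_force: [0.7, -0.7, -1.7]
width: 0.047
```

Run:
```python
from fit import *
from st import show
show()
p=get_image('scene')
cv2.imwrite('pics/s7.png',cv2.resize(p['pixels'][165:255,140:260,::-1],(600,450),interpolation=cv2.INTER_CUBIC))
```

```text
t 25.58 mm [667.4 -90.   -6.1] jaw -1.226 tilt [-0.056 -0.038] w 47.0 F [ 0.7 -0.7 -1.7]
```

View pics/s7.png

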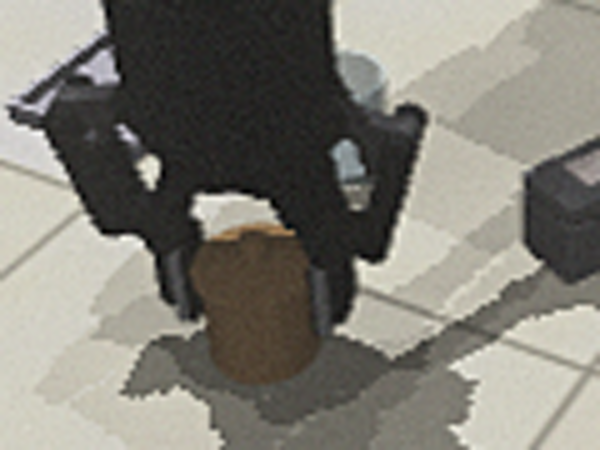

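The crop shows the tips only halfway down the body (about row 320, base at 372) and the pads catching the lid rim (width 47). I reopen and go about 9 mm lower so the pads sit on the straight body.

>>> play_rows --series '[{"fingers": 0.0,"dx": 0,"dy": 0,"dz": 0,"turn": 0},{"fingers": -0.4,"dx": 0,"dy": 0,"dz": 0,"turn": 0},{"fingers": -0.4,"dx": 0,"dy": 0,"dz": 0,"turn": 0},{"fingers": -0.4,"dx": 0,"dy": 0,"dz": -4,"turn": 0},{"fingers": -0.4,"dx": 0,"dy": 0,"dz": -4,"turn": 0},{"fingers": -0.4,"dx": 0,"dy": 0,"dz": -2,"turn": 0},{"fingers": 0.0,"dx": 0,"dy": 0,"dz": 0,"turn": 0},{"fingers": 0.3,"dx": 0,"dy": 0,"dz": 0,"turn": 0},{"fingers": 0.4,"dx": 0,"dy": 0,"dz": 0,"turn": 0},{"fingers": 0.4,"dx": 0,"dy": 0,"dz": 0,"turn": 0},{"fingers": 0.4,"dx": 0,"dy": 0,"dz": 0,"turn": 0}]'

```text
clock: 26.55
position: [0.668, -0.0902, -0.016]
ee_rot: [0.032, 0.817, -0.575, -0.011]
contact_force: [-0.3, 0.7, 0.3]
width: 0.0471
```

```bash
python3 st.py 546 296 80
```

```text
t 26.55 mm [668.  -90.2 -16. ] jaw -1.226 tilt [-0.055 -0.039] w 47.1 F [-0.3  0.7  0.3]
d [-122.   386.2   96. ]
```

Run:
```python
from fit import *
p=get_image('scene');w=get_image('wrist')['pixels'][:,:,::-1]
a=cv2.resize(p['pixels'][185:255,160:240,::-1],(480,420),interpolation=cv2.INTER_CUBIC)
b=cv2.resize(w[150:360,130:390],(320,258));c=np.zeros((420,800,3),np.uint8);c[:,:480]=a;c[:258,480:]=b
cv2.imwrite('pics/s8.png',c)
```

```text
(no output)
```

View pics/s8.png

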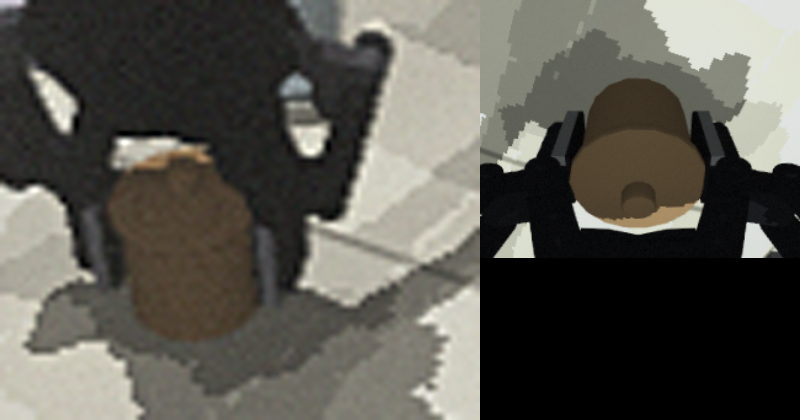

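The crop shows the pads about 30 mm tall, tips at row 290, with the lid rim wedged at their tops. Gripping the straight body would put the tips below the tray walls when placing. I'll grip the rim mid-pad instead: the load hangs below the grip, so it levels itself.

>>> play_rows --series '[{"fingers": 0.0,"dx": 0,"dy": 0,"dz": 0,"turn": 0},{"fingers": -0.4,"dx": 0,"dy": 0,"dz": 0,"turn": 0},{"fingers": -0.4,"dx": 0,"dy": 0,"dz": 0,"turn": 0},{"fingers": -0.4,"dx": 0,"dy": 0,"dz": 4,"turn": 0},{"fingers": -0.4,"dx": 0,"dy": 0,"dz": 5,"turn": 0},{"fingers": -0.4,"dx": 0,"dy": 0,"dz": 2,"turn": 0},{"fingers": 0.0,"dx": 0,"dy": 0,"dz": 0,"turn": 0},{"fingers": 0.3,"dx": 0,"dy": 0,"dz": 0,"turn": 0},{"fingers": 0.4,"dx": 0,"dy": 0,"dz": 0,"turn": 0},{"fingers": 0.4,"dx": 0,"dy": 0,"dz": 0,"turn": 0},{"fingers": 0.4,"dx": 0,"dy": 0,"dz": 0,"turn": 0}]' --squeeze 50

```text
clock: 27.57
position: [0.6683, -0.0902, -0.0039]
ee_rot: [0.031, 0.817, -0.575, -0.011]
contact_force: [0.6, 1.4, 0.7]
width: 0.0466
```

```bash
python3 st.py 546 296 80
```

```text
t 27.57 mm [668.3 -90.2  -3.9] jaw -1.226 tilt [-0.054 -0.039] w 46.6 F [0.6 1.4 0.7]
d [-122.3  386.2   83.9]
```

>>> play_rows --series '[{"fingers": 0.4,"dx": 0,"dy": 0,"dz": 4,"turn": 0},{"fingers": 0.4,"dx": 0,"dy": 0,"dz": 8,"turn": 0},{"fingers": 0.4,"dx": 0,"dy": 0,"dz": 10,"turn": 0},{"fingers": 0.4,"dx": 0,"dy": 0,"dz": 10,"turn": 0},{"fingers": 0.4,"dx": 0,"dy": 0,"dz": 10,"turn": 0},{"fingers": 0.4,"dx": 0,"dy": 0,"dz": 10,"turn": 0},{"fingers": 0.4,"dx": 0,"dy": 0,"dz": 10,"turn": 0},{"fingers": 0.4,"dx": 0,"dy": 0,"dz": 10,"turn": 0},{"fingers": 0.4,"dx": 0,"dy": 0,"dz": 10,"turn": 0},{"fingers": 0.4,"dx": 0,"dy": 0,"dz": 5,"turn": 0},{"fingers": 0.4,"dx": 0,"dy": 0,"dz": 0,"turn": 0}]'

```text
clock: 28.48
position: [0.6682, -0.0902, 0.0941]
ee_rot: [0.031, 0.817, -0.575, -0.01]
contact_force: [0.1, 0.2, -0.4]
width: 0.0467
```

```bash
python3 st.py 546 296 80
```

```text
t 28.48 mm [668.2 -90.2  94.1] jaw -1.226 tilt [-0.052 -0.039] w 46.7 F [ 0.1  0.2 -0.4]
d [-122.2  386.2  -14.1]
```

>>> play_rows --series '[{"fingers": 0.4,"dx": -3,"dy": 7,"dz": 0,"turn": 0},{"fingers": 0.4,"dx": -5,"dy": 12,"dz": 0,"turn": 0},{"fingers": 0.4,"dx": -6,"dy": 16,"dz": 0,"turn": 0},{"fingers": 0.4,"dx": -6,"dy": 16,"dz": 0,"turn": 0},{"fingers": 0.4,"dx": -6,"dy": 16,"dz": 0,"turn": 0},{"fingers": 0.4,"dx": -6,"dy": 16,"dz": 0,"turn": 0},{"fingers": 0.4,"dx": -6,"dy": 16,"dz": 0,"turn": 0},{"fingers": 0.4,"dx": -6,"dy": 16,"dz": 0,"turn": 0},{"fingers": 0.4,"dx": -6,"dy": 16,"dz": 0,"turn": 0},{"fingers": 0.4,"dx": -6,"dy": 16,"dz": 0,"turn": 0},{"fingers": 0.4,"dx": -5,"dy": 16,"dz": 0,"turn": 0},{"fingers": 0.4,"dx": -5,"dy": 16,"dz": 0,"turn": 0},{"fingers": 0.4,"dx": -5,"dy": 16,"dz": 0,"turn": 0},{"fingers": 0.4,"dx": -5,"dy": 16,"dz": 0,"turn": 0},{"fingers": 0.4,"dx": -5,"dy": 16,"dz": 0,"turn": 0},{"fingers": 0.4,"dx": -5,"dy": 16,"dz": 0,"turn": 0},{"fingers": 0.4,"dx": -5,"dy": 16,"dz": 0,"turn": 0},{"fingers": 0.4,"dx": -5,"dy": 16,"dz": 0,"turn": 0},{"fingers": 0.4,"dx": -3,"dy": 9,"dz": 0,"turn": 0},{"fingers": 0.4,"dx": 0,"dy": 4,"dz": 0,"turn": 0}]'

```text
clock: 30.15
position: [0.5318, 0.2391, 0.0841]
ee_rot: [0.038, 0.821, -0.568, -0.025]
contact_force: [0.2, -0.6, -1.9]
width: 0.0465
```

```bash
python3 st.py 546 296 80
python3 - <<'E'
from fit import *
p=get_image('scene')
for r in masks_of(p,'crucible')[:2]: print(r['p'],r['xy'],r['region'].sum())
E
```

```text
t 30.15 mm [531.8 239.1  84.1] jaw -1.211 tilt [-0.084 -0.034] w 46.5 F [ 0.2 -0.6 -1.9]
d [14.2 56.9 -4.1]
0.78 [390.0, 197.0] 824
```

>>> play_rows --series '[{"fingers": 0.4,"dx": 1,"dy": 5,"dz": 0,"turn": 0},{"fingers": 0.4,"dx": 2,"dy": 8,"dz": 0,"turn": -0.01},{"fingers": 0.4,"dx": 2,"dy": 10,"dz": 0,"turn": -0.01},{"fingers": 0.4,"dx": 2,"dy": 10,"dz": 0,"turn": 0},{"fingers": 0.4,"dx": 2,"dy": 8,"dz": 0,"turn": 0},{"fingers": 0.4,"dx": 2,"dy": 6,"dz": 0,"turn": 0},{"fingers": 0.4,"dx": 1,"dy": 3,"dz": 0,"turn": 0},{"fingers": 0.4,"dx": 0,"dy": 0,"dz": 0,"turn": 0},{"fingers": 0.4,"dx": 0,"dy": 0,"dz": 0,"turn": 0}]'

```text
clock: 31.0
position: [0.5487, 0.2912, 0.0837]
ee_rot: [0.038, 0.814, -0.579, -0.024]
contact_force: [-0.3, 0.2, -1.2]
width: 0.0469
```

```bash
python3 st.py 543 295 0
```

```text
t 31.0 mm [548.7 291.2  83.7] jaw -1.237 tilt [-0.082 -0.034] w 46.9 F [-0.3  0.2 -1.2]
d [ -5.7   3.8 -83.7]
```

>>> play_rows --series '[{"fingers": 0.4,"dx": -2,"dy": 1,"dz": -4,"turn": 0},{"fingers": 0.4,"dx": -2,"dy": 2,"dz": -8,"turn": 0},{"fingers": 0.4,"dx": -2,"dy": 1,"dz": -9,"turn": 0},{"fingers": 0.4,"dx": 0,"dy": 0,"dz": -9,"turn": 0},{"fingers": 0.4,"dx": 0,"dy": 0,"dz": -9,"turn": 0},{"fingers": 0.4,"dx": 0,"dy": 0,"dz": -9,"turn": 0},{"fingers": 0.4,"dx": 0,"dy": 0,"dz": -6,"turn": 0},{"fingers": 0.4,"dx": 0,"dy": 0,"dz": -2,"turn": 0},{"fingers": 0.4,"dx": 0,"dy": 0,"dz": 0,"turn": 0},{"fingers": 0.4,"dx": 0,"dy": 0,"dz": 0,"turn": 0}]'

```text
clock: 31.83
position: [0.5396, 0.2931, 0.0195]
ee_rot: [0.04, 0.814, -0.58, -0.025]
contact_force: [0.2, -0.2, -1.1]
width: 0.0464
```

Run:
```python
from fit import *
from st import show
show(543,295,-1)
p=get_image('scene')
for z in(.02,.027,.034): print(z,fit('crucible',[p],z=z)[0])
cv2.imwrite('pics/s9.png',cv2.resize(p['pixels'][150:290,350:490,::-1],(560,560),interpolation=cv2.INTER_CUBIC))
```

```text
t 31.83 mm [539.6 293.1  19.5] jaw -1.238 tilt [-0.087 -0.037] w 46.4 F [ 0.2 -0.2 -1.1]
d [  3.4   1.9 -20.5]
0.02 [array([5.3775e+02, 2.9752e+02, 0.0000e+00, 9.7000e-02])]
0.027 [array([5.47176e+02, 2.96923e+02, 0.00000e+00, 1.22000e-01])]
0.034 [array([5.54579e+02, 2.96019e+02, 0.00000e+00, 1.49000e-01])]
```

View pics/s9.png

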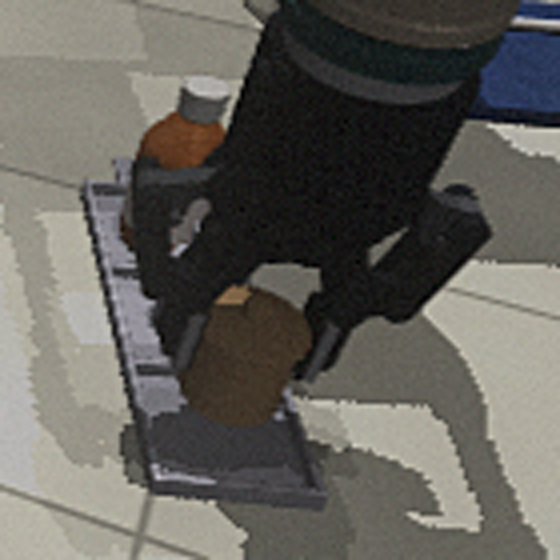

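The crop shows the crucible hanging near-upright over the far end cell, axis from about (265,310) to (235,400), about 4 mm short in x. I adjust and lower it.

>>> play_rows --series '[{"fingers": 0.4,"dx": 2,"dy": 0,"dz": -3,"turn": 0},{"fingers": 0.4,"dx": 2,"dy": 0,"dz": -4,"turn": 0},{"fingers": 0.4,"dx": 1,"dy": 0,"dz": -4,"turn": 0},{"fingers": 0.4,"dx": 0,"dy": 0,"dz": -3,"turn": 0},{"fingers": 0.4,"dx": 0,"dy": 0,"dz": -2,"turn": 0},{"fingers": 0.4,"dx": 0,"dy": 0,"dz": 0,"turn": 0}]'

```text
clock: 32.53
position: [0.5469, 0.2938, 0.0041]
ee_rot: [0.038, 0.814, -0.58, -0.023]
contact_force: [-0.3, 0.1, -1.2]
width: 0.0469
```

```bash
python3 st.py 543 295 -1
```

```text
t 32.53 mm [546.9 293.8   4.1] jaw -1.238 tilt [-0.082 -0.035] w 46.9 F [-0.3  0.1 -1.2]
d [-3.9  1.2 -5.1]
```

>>> play_rows --series '[{"fingers": 0.4,"dx": -2,"dy": 0,"dz": -2,"turn": 0},{"fingers": 0.4,"dx": -1,"dy": 1,"dz": -2,"turn": 0},{"fingers": 0.4,"dx": 0,"dy": 0,"dz": -2,"turn": 0},{"fingers": 0.4,"dx": 0,"dy": 0,"dz": 0,"turn": 0}]'

```text
clock: 32.87
position: [0.5432, 0.2949, -0.0001]
ee_rot: [0.038, 0.814, -0.58, -0.024]
contact_force: [0.0, 0.0, -0.7]
width: 0.0464
```

```bash
python3 st.py 543 295 -1
```

```text
t 32.87 mm [ 5.432e+02  2.949e+02 -1.000e-01] jaw -1.238 tilt [-0.083 -0.035] w 46.4 F [ 0.   0.  -0.7]
d [-0.2  0.1 -0.9]
```

Press lightly to the floor, then release.

>>> play_rows --series '[{"fingers": 0.4,"dx": 0,"dy": 0,"dz": -2,"turn": 0},{"fingers": 0.4,"dx": 0,"dy": 0,"dz": -2,"turn": 0}]'

```text
clock: 33.03
position: [0.5426, 0.2949, -0.0008]
ee_rot: [0.038, 0.814, -0.58, -0.023]
contact_force: [-2.6, -0.7, 14.0]
width: 0.0467
```

```bash
python3 st.py 543 295 -1
```

```text
t 33.03 mm [542.6 294.9  -0.8] jaw -1.237 tilt [-0.083 -0.035] w 46.7 F [-2.6 -0.7 14. ]
d [ 0.4  0.1 -0.2]
```

>>> play_rows --series '[{"fingers": 0.0,"dx": 0,"dy": 0,"dz": 1,"turn": 0},{"fingers": -0.3,"dx": 0,"dy": 0,"dz": 0,"turn": 0},{"fingers": -0.45,"dx": 0,"dy": 0,"dz": 0,"turn": 0},{"fingers": -0.45,"dx": 0,"dy": 0,"dz": 0,"turn": 0},{"fingers": -0.45,"dx": 0,"dy": 0,"dz": 0,"turn": 0},{"fingers": -0.45,"dx": 0,"dy": 0,"dz": 5,"turn": 0},{"fingers": -0.45,"dx": 0,"dy": 0,"dz": 10,"turn": 0},{"fingers": -0.45,"dx": 0,"dy": 0,"dz": 12,"turn": 0},{"fingers": -0.45,"dx": 0,"dy": 0,"dz": 12,"turn": 0},{"fingers": -0.45,"dx": 0,"dy": 0,"dz": 12,"turn": 0},{"fingers": -0.45,"dx": 0,"dy": 0,"dz": 12,"turn": 0},{"fingers": -0.45,"dx": 0,"dy": 0,"dz": 8,"turn": 0},{"fingers": -0.45,"dx": 0,"dy": -5,"dz": 4,"turn": 0},{"fingers": -0.45,"dx": 0,"dy": -10,"dz": 2,"turn": 0},{"fingers": -0.45,"dx": 0,"dy": -16,"dz": 0,"turn": 0},{"fingers": -0.45,"dx": 0,"dy": -16,"dz": 0,"turn": 0},{"fingers": -0.45,"dx": 0,"dy": -16,"dz": 0,"turn": 0},{"fingers": -0.45,"dx": 0,"dy": -16,"dz": 0,"turn": 0},{"fingers": -0.45,"dx": 0,"dy": -10,"dz": 0,"turn": 0},{"fingers": -0.45,"dx": 0,"dy": -4,"dz": 0,"turn": 0}]'

```text
clock: 34.7
position: [0.5396, 0.1906, 0.0823]
ee_rot: [0.041, 0.814, -0.579, -0.024]
contact_force: [-0.4, 0.0, -0.1]
width: 0.0623
```

Run:
```python
from fit import *
from st import show
show(536.4,4.9,60)
ps=[get_image('scene'),get_image('top')]
for n in('tall_bottle','weight','crucible'):
  for p in ps: print(n,fit(n,[p],z=.003))
print(fit('slide_box',ps,(-.42,-.4)))
T=np.array([476.55,271.9]);c,s=np.cos(.335),np.sin(.335)
print([T+74*k*np.array([c,s]) for k in(-1,0,1)])
p=ps[0];cv2.imwrite('pics/s10.png',cv2.resize(p['pixels'][120:290,350:490,::-1],(490,595),interpolation=cv2.INTER_CUBIC))
```

```text
t 34.7 mm [539.6 190.6  82.3] jaw -1.237 tilt [-0.086 -0.038] w 62.3 F [-0.4  0.  -0.1]
d [  -3.2 -185.7  -22.3]
tall_bottle ([array([4.09956e+02, 2.50723e+02, 0.00000e+00, 3.61000e-01])], [0.9])
tall_bottle ([array([4.09658e+02, 2.47729e+02, 0.00000e+00, 4.20000e-02])], [0.69])
weight ([array([4.02622e+02, 2.50863e+02, 0.00000e+00, 1.04000e-01])], [0.33])
weight ([array([ 5.55840e+02, -1.28454e+02,  0.00000e+00,  4.00000e-03])], [0.72])
crucible ([array([5.43881e+02, 2.97602e+02, 0.00000e+00, 1.40000e-02])], [0.83])
crucible None
([array([ 5.36409e+02,  4.77600e+00, -4.13000e-01,  4.80000e-02]), array([ 5.36192e+02,  5.77600e+00, -4.00000e-01,  3.00000e-02]), array([ 5.3701e+02,  4.1400e+00, -4.2300e-01,  1.4000e-02])], [0.66, 0.6])
[array([406.66363709, 247.57108143]), array([476.55, 271.9 ]), array([546.43636291, 296.22891857])]
```

View pics/s10.png

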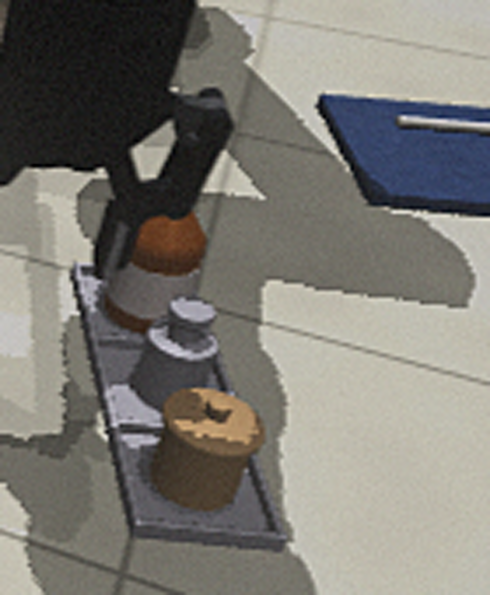

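The ash kit is complete: bottle, weight and crucible all stand upright in the tab, middle and far cells. The crucible is at about (205,450) in the crop. Next is the slide box: I move over and turn by −0.75.

>>> play_rows --series '[{"fingers": -0.3,"dx": 0,"dy": -5,"dz": 3,"turn": -0.03},{"fingers": -0.3,"dx": 0,"dy": -10,"dz": 5,"turn": -0.05},{"fingers": -0.3,"dx": 0,"dy": -12,"dz": 5,"turn": -0.05},{"fingers": -0.3,"dx": 0,"dy": -12,"dz": 5,"turn": -0.05},{"fingers": -0.3,"dx": 0,"dy": -12,"dz": 5,"turn": -0.05},{"fingers": -0.3,"dx": 0,"dy": -12,"dz": 5,"turn": -0.05},{"fingers": -0.3,"dx": 0,"dy": -12,"dz": 5,"turn": -0.05},{"fingers": -0.3,"dx": 0,"dy": -12,"dz": 5,"turn": -0.05},{"fingers": -0.3,"dx": 0,"dy": -12,"dz": 5,"turn": -0.05},{"fingers": -0.3,"dx": 0,"dy": -12,"dz": 5,"turn": -0.05},{"fingers": -0.3,"dx": 0,"dy": -12,"dz": 5,"turn": -0.05},{"fingers": -0.3,"dx": 0,"dy": -12,"dz": 5,"turn": -0.05},{"fingers": -0.3,"dx": 0,"dy": -12,"dz": 5,"turn": -0.05},{"fingers": -0.3,"dx": 0,"dy": -12,"dz": 5,"turn": -0.05},{"fingers": -0.3,"dx": 0,"dy": -12,"dz": 5,"turn": -0.05},{"fingers": -0.3,"dx": 0,"dy": -9,"dz": 3,"turn": -0.03},{"fingers": -0.3,"dx": 0,"dy": -5,"dz": 2,"turn": 0},{"fingers": -0.3,"dx": 0,"dy": 0,"dz": 0,"turn": 0},{"fingers": -0.3,"dx": 0,"dy": 0,"dz": 0,"turn": 0}]'

```text
clock: 36.78
position: [0.5392, 0.0, 0.168]
ee_rot: [-0.026, -0.521, 0.853, 0.036]
contact_force: [-0.2, -0.1, -0.4]
width: 0.0555
```

```bash
python3 st.py 536.4 4.8 60
```

```text
t 36.78 mm [539.2   0.  168. ] jaw -2.045 tilt [-0.082  0.034] w 55.5 F [-0.2 -0.1 -0.4]
d [  -2.8    4.8 -108. ]
```

>>> play_rows --series '[{"fingers": -0.3,"dx": 0,"dy": 0,"dz": -20,"turn": 0},{"fingers": -0.3,"dx": 0,"dy": 0,"dz": -35,"turn": 0},{"fingers": -0.3,"dx": 0,"dy": 0,"dz": 0,"turn": 0},{"fingers": -0.3,"dx": 0,"dy": 0,"dz": 0,"turn": 0},{"fingers": -0.3,"dx": 0,"dy": 0,"dz": 0,"turn": 0}]'

```text
clock: 37.2
position: [0.5398, 0.0028, 0.1131]
ee_rot: [-0.025, -0.522, 0.852, 0.036]
contact_force: [0.9, -0.3, 1.2]
width: 0.0556
```

```bash
python3 st.py 536.4 4.8 60
```

```text
t 37.2 mm [539.8   2.8 113.1] jaw -2.041 tilt [-0.08   0.035] w 55.6 F [ 0.9 -0.3  1.2]
d [ -3.4   2.  -53.1]
```

>>> play_rows --series '[{"fingers": -0.3,"dx": -2,"dy": 1,"dz": -5,"turn": 0.03},{"fingers": -0.3,"dx": -2,"dy": 1,"dz": -9,"turn": 0.02},{"fingers": -0.3,"dx": -2,"dy": 1,"dz": -10,"turn": 0},{"fingers": -0.3,"dx": 0,"dy": 0,"dz": -10,"turn": 0},{"fingers": -0.3,"dx": 0,"dy": 0,"dz": -10,"turn": 0},{"fingers": -0.3,"dx": 0,"dy": 0,"dz": -10,"turn": 0},{"fingers": -0.3,"dx": 0,"dy": 0,"dz": -8,"turn": 0},{"fingers": -0.3,"dx": 0,"dy": 0,"dz": -4,"turn": 0},{"fingers": -0.3,"dx": 0,"dy": 0,"dz": 0,"turn": 0},{"fingers": -0.3,"dx": 0,"dy": 0,"dz": 0,"turn": 0}]'

```text
clock: 38.03
position: [0.5368, 0.007, 0.0462]
ee_rot: [-0.023, -0.545, 0.838, 0.033]
contact_force: [0.2, 0.8, 0.1]
width: 0.0559
```

```bash
python3 st.py 533.4 6.1 -5
```

```text
t 38.03 mm [536.8   7.   46.2] jaw -1.988 tilt [-0.074  0.03 ] w 55.9 F [0.2 0.8 0.1]
d [ -3.4  -0.9 -51.2]
```

>>> play_rows --series '[{"fingers": -0.3,"dx": -2,"dy": -1,"dz": -4,"turn": 0},{"fingers": -0.3,"dx": -1,"dy": 0,"dz": -8,"turn": 0},{"fingers": -0.3,"dx": 0,"dy": 0,"dz": -9,"turn": 0},{"fingers": -0.3,"dx": 0,"dy": 0,"dz": -9,"turn": 0},{"fingers": -0.3,"dx": 0,"dy": 0,"dz": -8,"turn": 0},{"fingers": -0.3,"dx": 0,"dy": 0,"dz": -6,"turn": 0},{"fingers": -0.3,"dx": 0,"dy": 0,"dz": -3,"turn": 0},{"fingers": -0.3,"dx": 0,"dy": 0,"dz": 0,"turn": 0},{"fingers": -0.3,"dx": 0,"dy": 0,"dz": 0,"turn": 0}]'

```text
clock: 38.78
position: [0.5339, 0.0056, -0.0056]
ee_rot: [-0.022, -0.545, 0.838, 0.032]
contact_force: [0.2, -0.3, -0.1]
width: 0.0555
```

```bash
python3 st.py 533.4 6.1 -5
```

```text
t 38.78 mm [533.9   5.6  -5.6] jaw -1.988 tilt [-0.073  0.03 ] w 55.5 F [ 0.2 -0.3 -0.1]
d [-0.5  0.5  0.6]
```

>>> play_rows --series '[{"fingers": 0.1,"dx": 0,"dy": 0,"dz": 0,"turn": 0},{"fingers": 0.4,"dx": 0,"dy": 0,"dz": 0,"turn": 0},{"fingers": 0.5,"dx": 0,"dy": 0,"dz": 0,"turn": 0},{"fingers": 0.5,"dx": 0,"dy": 0,"dz": 0,"turn": 0},{"fingers": 0.5,"dx": 0,"dy": 0,"dz": 0,"turn": 0},{"fingers": 0.5,"dx": 0,"dy": 0,"dz": 0,"turn": 0}]' --squeeze 40

```text
clock: 39.28
position: [0.5351, 0.0055, -0.0044]
ee_rot: [-0.021, -0.545, 0.838, 0.031]
contact_force: [0.4, 0.2, -1.2]
width: 0.0335
```

```bash
python3 st.py 464 -252.5 80
```

```text
t 39.28 mm [535.1   5.5  -4.4] jaw -1.988 tilt [-0.07  0.03] w 33.5 F [ 0.4  0.2 -1.2]
d [ -71.1 -258.    84.4]
```

>>> play_rows --series '[{"fingers": 0.6,"dx": 0,"dy": 0,"dz": 4,"turn": 0},{"fingers": 0.6,"dx": 0,"dy": 0,"dz": 8,"turn": 0},{"fingers": 0.6,"dx": 0,"dy": 0,"dz": 10,"turn": 0},{"fingers": 0.6,"dx": 0,"dy": 0,"dz": 10,"turn": 0},{"fingers": 0.6,"dx": 0,"dy": 0,"dz": 10,"turn": 0},{"fingers": 0.6,"dx": 0,"dy": 0,"dz": 10,"turn": 0},{"fingers": 0.6,"dx": 0,"dy": 0,"dz": 10,"turn": 0},{"fingers": 0.6,"dx": 0,"dy": 0,"dz": 10,"turn": 0},{"fingers": 0.6,"dx": 0,"dy": 0,"dz": 10,"turn": 0},{"fingers": 0.6,"dx": 0,"dy": 0,"dz": 5,"turn": 0},{"fingers": 0.6,"dx": 0,"dy": 0,"dz": 0,"turn": 0}]'

```text
clock: 40.2
position: [0.5362, 0.0054, 0.096]
ee_rot: [-0.019, -0.545, 0.838, 0.029]
contact_force: [-0.5, -0.2, -0.8]
width: 0.0338
```

```bash
python3 st.py 464 -252.5 80
```

```text
t 40.2 mm [536.2   5.4  96. ] jaw -1.988 tilt [-0.063  0.029] w 33.8 F [-0.5 -0.2 -0.8]
d [ -72.2 -257.9  -16. ]
```

>>> play_rows --series '[{"fingers": 0.6,"dx": -2,"dy": -6,"dz": 0,"turn": 0},{"fingers": 0.6,"dx": -3,"dy": -11,"dz": 0,"turn": 0.03},{"fingers": 0.6,"dx": -4,"dy": -15,"dz": 0,"turn": 0.03},{"fingers": 0.6,"dx": -4,"dy": -15,"dz": 0,"turn": 0.03},{"fingers": 0.6,"dx": -4,"dy": -15,"dz": 0,"turn": 0.03},{"fingers": 0.6,"dx": -4,"dy": -15,"dz": 0,"turn": 0.03},{"fingers": 0.6,"dx": -4,"dy": -15,"dz": 0,"turn": 0.03},{"fingers": 0.6,"dx": -4,"dy": -15,"dz": 0,"turn": 0.03},{"fingers": 0.6,"dx": -4,"dy": -15,"dz": 0,"turn": 0.03},{"fingers": 0.6,"dx": -4,"dy": -15,"dz": 0,"turn": 0.03},{"fingers": 0.6,"dx": -4,"dy": -15,"dz": 0,"turn": 0.03},{"fingers": 0.6,"dx": -4,"dy": -15,"dz": 0,"turn": 0.03},{"fingers": 0.6,"dx": -4,"dy": -15,"dz": 0,"turn": 0.03},{"fingers": 0.6,"dx": -4,"dy": -15,"dz": 0,"turn": 0.03},{"fingers": 0.6,"dx": -4,"dy": -15,"dz": 0,"turn": 0.03},{"fingers": 0.6,"dx": -4,"dy": -15,"dz": 0,"turn": 0.02},{"fingers": 0.6,"dx": -4,"dy": -10,"dz": 0,"turn": 0},{"fingers": 0.6,"dx": -2,"dy": -5,"dz": 0,"turn": 0},{"fingers": 0.6,"dx": 0,"dy": 0,"dz": 0,"turn": 0},{"fingers": 0.6,"dx": 0,"dy": 0,"dz": 0,"turn": 0}]'

```text
clock: 41.87
position: [0.4533, -0.2505, 0.0887]
ee_rot: [0.03, 0.722, -0.69, -0.032]
contact_force: [0.8, 0.2, -0.1]
width: 0.0336
```

```bash
python3 st.py 461 -252.5 0
```

```text
t 41.87 mm [ 453.3 -250.5   88.7] jaw -1.526 tilt [-0.088  0.002] w 33.6 F [ 0.8  0.2 -0.1]
d [  7.7  -2.  -88.7]
```

>>> play_rows --series '[{"fingers": 0.6,"dx": 2,"dy": -1,"dz": -5,"turn": -0.01},{"fingers": 0.6,"dx": 3,"dy": -1,"dz": -9,"turn": 0},{"fingers": 0.6,"dx": 2,"dy": 0,"dz": -10,"turn": 0},{"fingers": 0.6,"dx": 0,"dy": 0,"dz": -10,"turn": 0},{"fingers": 0.6,"dx": 0,"dy": 0,"dz": -10,"turn": 0},{"fingers": 0.6,"dx": 0,"dy": 0,"dz": -10,"turn": 0},{"fingers": 0.6,"dx": 0,"dy": 0,"dz": -7,"turn": 0},{"fingers": 0.6,"dx": 0,"dy": 0,"dz": -3,"turn": 0},{"fingers": 0.6,"dx": 0,"dy": 0,"dz": 0,"turn": 0},{"fingers": 0.6,"dx": 0,"dy": 0,"dz": 0,"turn": 0}]'

```text
clock: 42.7
position: [0.4623, -0.2466, 0.0155]
ee_rot: [0.029, 0.72, -0.693, -0.035]
contact_force: [-0.7, 0.4, -0.4]
width: 0.0336
```

Run:
```python
from fit import *
from st import show
show(461,-252.5,-1)
p=get_image('scene')
s=get_state();print(fit('slide_box',[p],(0,.05),z=s['position'][2]+.0044))
```

```text
t 42.7 mm [ 462.3 -246.6   15.5] jaw -1.533 tilt [-0.09   0.007] w 33.6 F [-0.7  0.4 -0.4]
d [ -1.3  -5.9 -16.5]
([array([ 4.66884e+02, -2.46036e+02,  1.61000e-01,  3.21000e-01])], [0.77])
```

>>> play_rows --series '[{"fingers": 0.6,"dx": -1,"dy": -2,"dz": -1,"turn": 0},{"fingers": 0.6,"dx": 0,"dy": -2,"dz": -2,"turn": 0},{"fingers": 0.6,"dx": 0,"dy": -1,"dz": -4,"turn": 0},{"fingers": 0.6,"dx": 0,"dy": 0,"dz": -4,"turn": 0},{"fingers": 0.6,"dx": 0,"dy": 0,"dz": -2,"turn": 0},{"fingers": 0.6,"dx": 0,"dy": 0,"dz": 0,"turn": 0}]'

```text
clock: 43.3
position: [0.4628, -0.2539, 0.0038]
ee_rot: [0.028, 0.72, -0.693, -0.032]
contact_force: [-0.0, -0.6, -1.4]
width: 0.0336
```

```bash
python3 st.py 461 -252.5 -1
```

```text
t 43.3 mm [ 462.8 -253.9    3.8] jaw -1.533 tilt [-0.085  0.003] w 33.6 F [-0.  -0.6 -1.4]
d [-1.8  1.4 -4.8]
```

>>> play_rows --series '[{"fingers": 0.6,"dx": -1,"dy": 1,"dz": -2,"turn": 0},{"fingers": 0.6,"dx": 0,"dy": 0,"dz": -2,"turn": 0},{"fingers": 0.6,"dx": 0,"dy": 0,"dz": -2,"turn": 0},{"fingers": 0.6,"dx": 0,"dy": 0,"dz": -2,"turn": 0}]'

```text
clock: 43.63
position: [0.4617, -0.253, -0.0024]
ee_rot: [0.029, 0.72, -0.693, -0.032]
contact_force: [-5.1, 3.8, 31.8]
width: 0.0337
```

```bash
python3 st.py 461 -252.5 -1
```

```text
t 43.63 mm [ 461.7 -253.    -2.4] jaw -1.533 tilt [-0.085  0.003] w 33.7 F [-5.1  3.8 31.8]
d [-0.7  0.5  1.4]
```

>>> play_rows --series '[{"fingers": 0.4,"dx": 0,"dy": 0,"dz": 2,"turn": 0},{"fingers": 0.1,"dx": 0,"dy": 0,"dz": 0,"turn": 0},{"fingers": -0.1,"dx": 0,"dy": 0,"dz": 0,"turn": 0},{"fingers": -0.1,"dx": 0,"dy": 0,"dz": 0,"turn": 0},{"fingers": -0.1,"dx": 0,"dy": 0,"dz": 4,"turn": 0},{"fingers": -0.1,"dx": 0,"dy": 0,"dz": 8,"turn": 0},{"fingers": -0.1,"dx": 0,"dy": 0,"dz": 12,"turn": 0},{"fingers": -0.2,"dx": 0,"dy": 0,"dz": 14,"turn": 0},{"fingers": -0.2,"dx": 0,"dy": 0,"dz": 14,"turn": 0},{"fingers": -0.2,"dx": 0,"dy": 0,"dz": 14,"turn": 0},{"fingers": -0.2,"dx": 0,"dy": 0,"dz": 14,"turn": 0},{"fingers": -0.2,"dx": 0,"dy": 0,"dz": 10,"turn": 0},{"fingers": -0.2,"dx": 0,"dy": 0,"dz": 5,"turn": 0},{"fingers": -0.2,"dx": 0,"dy": 0,"dz": 0,"turn": 0}]'

```text
clock: 44.8
position: [0.4612, -0.2524, 0.1024]
ee_rot: [0.029, 0.72, -0.693, -0.032]
contact_force: [0.1, 0.5, -0.2]
width: 0.0512
```

Run:
```python
from fit import *
from st import show
show(667.5,98.3,80)
p=get_image('scene')
print(fit('slide_box',[p],(0,.05),z=.003))
print(fit('short_bottle',[p]))
```

```text
t 44.8 mm [ 461.2 -252.4  102.4] jaw -1.533 tilt [-0.086  0.003] w 51.2 F [ 0.1  0.5 -0.2]
d [206.3 350.7 -22.4]
([array([ 4.64189e+02, -2.52982e+02,  7.00000e-02,  2.20000e-02])], [0.63])
([array([6.68192e+02, 9.81670e+01, 0.00000e+00, 9.20000e-02])], [0.57])
```

>>> play_rows --series '[{"fingers": -0.2,"dx": 4,"dy": 6,"dz": 0,"turn": 0},{"fingers": -0.2,"dx": 7,"dy": 11,"dz": 0,"turn": 0},{"fingers": -0.2,"dx": 9,"dy": 16,"dz": 0,"turn": 0},{"fingers": -0.2,"dx": 9,"dy": 16,"dz": 0,"turn": 0},{"fingers": -0.2,"dx": 9,"dy": 16,"dz": 0,"turn": 0},{"fingers": -0.2,"dx": 9,"dy": 16,"dz": 0,"turn": 0},{"fingers": -0.2,"dx": 9,"dy": 16,"dz": 0,"turn": 0},{"fingers": -0.2,"dx": 9,"dy": 16,"dz": 0,"turn": 0},{"fingers": -0.2,"dx": 9,"dy": 16,"dz": 0,"turn": 0},{"fingers": -0.2,"dx": 9,"dy": 16,"dz": 0,"turn": 0},{"fingers": -0.2,"dx": 9,"dy": 16,"dz": 0,"turn": 0},{"fingers": -0.2,"dx": 9,"dy": 16,"dz": 0,"turn": 0},{"fingers": -0.2,"dx": 9,"dy": 16,"dz": 0,"turn": 0},{"fingers": -0.2,"dx": 9,"dy": 16,"dz": 0,"turn": 0},{"fingers": -0.2,"dx": 9,"dy": 16,"dz": 0,"turn": 0},{"fingers": -0.2,"dx": 9,"dy": 16,"dz": 0,"turn": 0},{"fingers": -0.2,"dx": 9,"dy": 16,"dz": 0,"turn": 0},{"fingers": -0.2,"dx": 9,"dy": 16,"dz": 0,"turn": 0},{"fingers": -0.2,"dx": 9,"dy": 16,"dz": 0,"turn": 0},{"fingers": -0.2,"dx": 9,"dy": 16,"dz": 0,"turn": 0}]'

```text
clock: 46.62
position: [0.6342, 0.0919, 0.0842]
ee_rot: [0.034, 0.72, -0.692, -0.05]
contact_force: [0.2, 0.2, -0.3]
width: 0.0512
```

>>> play_rows --series '[{"fingers": -0.2,"dx": 6,"dy": 10,"dz": 0,"turn": 0},{"fingers": -0.2,"dx": 3,"dy": 5,"dz": 0,"turn": 0},{"fingers": -0.2,"dx": 0,"dy": 0,"dz": 0,"turn": 0},{"fingers": -0.2,"dx": 0,"dy": 0,"dz": 0,"turn": 0}]'

```text
clock: 46.95
position: [0.6431, 0.1149, 0.0808]
ee_rot: [0.035, 0.722, -0.689, -0.052]
contact_force: [-0.1, -0.2, -0.1]
width: 0.0514
```

```bash
python3 st.py 664.5 98.3 80
```

```text
t 46.95 mm [643.1 114.9  80.8] jaw -1.526 tilt [-0.122  0.021] w 51.4 F [-0.1 -0.2 -0.1]
d [ 21.4 -16.6  -0.8]
```

>>> play_rows --series '[{"fingers": -0.2,"dx": 4,"dy": -3,"dz": 1,"turn": 0},{"fingers": -0.2,"dx": 6,"dy": -5,"dz": 0,"turn": 0},{"fingers": -0.2,"dx": 5,"dy": -4,"dz": 0,"turn": 0},{"fingers": -0.2,"dx": 3,"dy": -2,"dz": 0,"turn": 0},{"fingers": -0.2,"dx": 0,"dy": 0,"dz": 0,"turn": 0},{"fingers": -0.2,"dx": 0,"dy": 0,"dz": 0,"turn": 0}]'

```text
clock: 47.45
position: [0.662, 0.0947, 0.0822]
ee_rot: [0.036, 0.72, -0.691, -0.051]
contact_force: [-0.3, -0.1, -0.2]
width: 0.0508
```

```bash
python3 st.py 663 99 -5
```

```text
t 47.45 mm [662.   94.7  82.2] jaw -1.531 tilt [-0.123  0.019] w 50.8 F [-0.3 -0.1 -0.2]
d [  1.    4.3 -87.2]
```

>>> play_rows --series '[{"fingers": -0.3,"dx": 0,"dy": 2,"dz": -1,"turn": 0},{"fingers": -0.3,"dx": 0,"dy": 2,"dz": -4,"turn": 0},{"fingers": -0.3,"dx": 0,"dy": 0,"dz": -7,"turn": 0},{"fingers": -0.3,"dx": 0,"dy": 0,"dz": -8,"turn": 0},{"fingers": -0.3,"dx": 0,"dy": 0,"dz": -8,"turn": 0},{"fingers": -0.3,"dx": 0,"dy": 0,"dz": -5,"turn": 0},{"fingers": -0.3,"dx": 0,"dy": 0,"dz": -2,"turn": 0},{"fingers": -0.3,"dx": 0,"dy": 0,"dz": 0,"turn": 0},{"fingers": -0.3,"dx": 0,"dy": 0,"dz": 0,"turn": 0}]'

```text
clock: 48.2
position: [0.6599, 0.0992, 0.042]
ee_rot: [0.037, 0.72, -0.691, -0.053]
contact_force: [0.6, -0.8, -0.0]
width: 0.0555
```

```bash
python3 st.py 663 99 -5
python3 - <<'E'
from fit import *
from scipy.spatial.transform import Rotation as Ro
s=get_state();R=Ro.from_quat(s['ee_rot'],scalar_first=True).as_matrix()
print('grasp',(s['position']-R[:,2]*.037)*1000)
print(fit('short_bottle',[get_image('scene')]))
E
```

```text
t 48.2 mm [659.9  99.2  42. ] jaw -1.531 tilt [-0.127  0.02 ] w 55.5 F [ 0.6 -0.8 -0. ]
d [  3.1  -0.2 -47. ]
grasp [664.61912723  98.43843426  78.69619083]
([array([6.67245e+02, 9.87310e+01, 0.00000e+00, 2.70000e-02])], [0.82])
```

>>> play_rows --series '[{"fingers": -0.3,"dx": 2,"dy": 0,"dz": -4,"turn": 0},{"fingers": -0.3,"dx": 1,"dy": 0,"dz": -8,"turn": 0},{"fingers": -0.3,"dx": 0,"dy": 0,"dz": -8,"turn": 0},{"fingers": -0.3,"dx": 0,"dy": 0,"dz": -8,"turn": 0},{"fingers": -0.3,"dx": 0,"dy": 0,"dz": -8,"turn": 0},{"fingers": -0.3,"dx": 0,"dy": 0,"dz": -6,"turn": 0},{"fingers": -0.3,"dx": 0,"dy": 0,"dz": -3,"turn": 0},{"fingers": -0.3,"dx": 0,"dy": 0,"dz": 0,"turn": 0},{"fingers": -0.3,"dx": 0,"dy": 0,"dz": 0,"turn": 0}]'

```text
clock: 49.05
position: [0.6635, 0.099, -0.0076]
ee_rot: [0.037, 0.72, -0.691, -0.052]
contact_force: [-0.1, 0.3, 0.3]
width: 0.0559
```

```bash
python3 st.py 663 99 -5
```

```text
t 49.05 mm [663.5  99.   -7.6] jaw -1.531 tilt [-0.126  0.02 ] w 55.9 F [-0.1  0.3  0.3]
d [-0.5  0.   2.6]
```

>>> play_rows --series '[{"fingers": 0.1,"dx": 0,"dy": 0,"dz": 1,"turn": 0},{"fingers": 0.4,"dx": 0,"dy": 0,"dz": 0,"turn": 0},{"fingers": 0.5,"dx": 0,"dy": 0,"dz": 0,"turn": 0},{"fingers": 0.5,"dx": 0,"dy": 0,"dz": 0,"turn": 0},{"fingers": 0.5,"dx": 0,"dy": 0,"dz": 0,"turn": 0},{"fingers": 0.5,"dx": 0,"dy": 0,"dz": 0,"turn": 0}]' --squeeze 40

```text
clock: 49.55
position: [0.6648, 0.099, -0.0047]
ee_rot: [0.036, 0.72, -0.691, -0.051]
contact_force: [0.8, -0.4, -1.9]
width: 0.0346
```

```bash
python3 st.py
```

```text
t 49.55 mm [664.8  99.   -4.7] jaw -1.531 tilt [-0.123  0.02 ] w 34.6 F [ 0.8 -0.4 -1.9]
```

>>> play_rows --series '[{"fingers": 0.6,"dx": 0,"dy": 0,"dz": 4,"turn": 0},{"fingers": 0.6,"dx": 0,"dy": 0,"dz": 8,"turn": 0},{"fingers": 0.6,"dx": 0,"dy": 0,"dz": 10,"turn": 0},{"fingers": 0.6,"dx": 0,"dy": 0,"dz": 10,"turn": 0},{"fingers": 0.6,"dx": 0,"dy": 0,"dz": 10,"turn": 0},{"fingers": 0.6,"dx": 0,"dy": 0,"dz": 10,"turn": 0},{"fingers": 0.6,"dx": 0,"dy": 0,"dz": 10,"turn": 0},{"fingers": 0.6,"dx": 0,"dy": 0,"dz": 10,"turn": 0},{"fingers": 0.6,"dx": 0,"dy": 0,"dz": 10,"turn": 0},{"fingers": 0.6,"dx": 0,"dy": 0,"dz": 8,"turn": 0},{"fingers": 0.6,"dx": 0,"dy": 0,"dz": 3,"turn": 0},{"fingers": 0.6,"dx": 0,"dy": 0,"dz": 0,"turn": 0}]'

```text
clock: 50.55
position: [0.6657, 0.0991, 0.1017]
ee_rot: [0.034, 0.72, -0.691, -0.049]
contact_force: [-0.5, 0.2, -0.2]
width: 0.0345
```

```bash
python3 st.py 552 -249.5 90
```

```text
t 50.55 mm [665.7  99.1 101.7] jaw -1.531 tilt [-0.118  0.02 ] w 34.5 F [-0.5  0.2 -0.2]
d [-113.7 -348.6  -11.7]
```

>>> play_rows --series '[{"fingers": 0.6,"dx": -2,"dy": -6,"dz": 0,"turn": 0},{"fingers": 0.6,"dx": -4,"dy": -10,"dz": 0,"turn": 0},{"fingers": 0.6,"dx": -4,"dy": -13,"dz": 0,"turn": 0},{"fingers": 0.6,"dx": -4,"dy": -13,"dz": 0,"turn": 0},{"fingers": 0.6,"dx": -4,"dy": -13,"dz": 0,"turn": 0},{"fingers": 0.6,"dx": -4,"dy": -13,"dz": 0,"turn": 0},{"fingers": 0.6,"dx": -4,"dy": -13,"dz": 0,"turn": 0},{"fingers": 0.6,"dx": -4,"dy": -13,"dz": 0,"turn": 0},{"fingers": 0.6,"dx": -4,"dy": -13,"dz": 0,"turn": 0},{"fingers": 0.6,"dx": -4,"dy": -13,"dz": 0,"turn": 0},{"fingers": 0.6,"dx": -4,"dy": -13,"dz": 0,"turn": 0},{"fingers": 0.6,"dx": -4,"dy": -13,"dz": 0,"turn": 0},{"fingers": 0.6,"dx": -4,"dy": -13,"dz": 0,"turn": 0},{"fingers": 0.6,"dx": -4,"dy": -13,"dz": 0,"turn": 0},{"fingers": 0.6,"dx": -4,"dy": -13,"dz": 0,"turn": 0},{"fingers": 0.6,"dx": -4,"dy": -13,"dz": 0,"turn": 0},{"fingers": 0.6,"dx": -4,"dy": -13,"dz": 0,"turn": 0},{"fingers": 0.6,"dx": -4,"dy": -13,"dz": 0,"turn": 0},{"fingers": 0.6,"dx": -4,"dy": -13,"dz": 0,"turn": 0},{"fingers": 0.6,"dx": -4,"dy": -13,"dz": 0,"turn": 0}]'

```text
clock: 52.22
position: [0.5763, -0.1778, 0.0989]
ee_rot: [0.036, 0.72, -0.691, -0.051]
contact_force: [0.2, -1.1, -1.0]
width: 0.0352
```

```bash
python3 st.py 552 -249.5 90
```

```text
t 52.22 mm [ 576.3 -177.8   98.9] jaw -1.531 tilt [-0.123  0.019] w 35.2 F [ 0.2 -1.1 -1. ]
d [-24.3 -71.7  -8.9]
```

Tilt holds. I finish the approach.

>>> play_rows --series '[{"fingers": 0.6,"dx": -4,"dy": -12,"dz": 0,"turn": 0},{"fingers": 0.6,"dx": -4,"dy": -12,"dz": 0,"turn": 0},{"fingers": 0.6,"dx": -4,"dy": -12,"dz": 0,"turn": 0},{"fingers": 0.6,"dx": -3,"dy": -9,"dz": 0,"turn": 0},{"fingers": 0.6,"dx": -2,"dy": -5,"dz": 0,"turn": 0},{"fingers": 0.6,"dx": 0,"dy": 0,"dz": 0,"turn": 0},{"fingers": 0.6,"dx": 0,"dy": 0,"dz": 0,"turn": 0}]'

```text
clock: 52.8
position: [0.5563, -0.237, 0.0988]
ee_rot: [0.036, 0.719, -0.693, -0.051]
contact_force: [-0.2, -0.5, -0.6]
width: 0.035
```

```bash
python3 st.py 552 -249.5 0
```

```text
t 52.8 mm [ 556.3 -237.    98.8] jaw -1.535 tilt [-0.123  0.019] w 35.0 F [-0.2 -0.5 -0.6]
d [ -4.3 -12.5 -98.8]
```

>>> play_rows --series '[{"fingers": 0.6,"dx": -1,"dy": -4,"dz": -4,"turn": 0},{"fingers": 0.6,"dx": -1,"dy": -5,"dz": -8,"turn": 0},{"fingers": 0.6,"dx": -1,"dy": -3,"dz": -10,"turn": 0},{"fingers": 0.6,"dx": 0,"dy": 0,"dz": -10,"turn": 0},{"fingers": 0.6,"dx": 0,"dy": 0,"dz": -10,"turn": 0},{"fingers": 0.6,"dx": 0,"dy": 0,"dz": -10,"turn": 0},{"fingers": 0.6,"dx": 0,"dy": 0,"dz": -10,"turn": 0},{"fingers": 0.6,"dx": 0,"dy": 0,"dz": -8,"turn": 0},{"fingers": 0.6,"dx": 0,"dy": 0,"dz": -4,"turn": 0},{"fingers": 0.6,"dx": 0,"dy": 0,"dz": 0,"turn": 0},{"fingers": 0.6,"dx": 0,"dy": 0,"dz": 0,"turn": 0}]'

```text
clock: 53.72
position: [0.5521, -0.246, 0.014]
ee_rot: [0.036, 0.72, -0.691, -0.054]
contact_force: [1.6, -0.3, -0.6]
width: 0.0347
```

Run:
```python
from fit import *
from st import show
show(553.3,-249,-1.5)
p=get_image('scene')
s=get_state();print(fit('short_bottle',[p],z=s['position'][2]+.0047))
```

```text
t 53.72 mm [ 552.1 -246.    14. ] jaw -1.532 tilt [-0.127  0.023] w 34.7 F [ 1.6 -0.3 -0.6]
d [  1.2  -3.  -15.5]
([array([ 5.58136e+02, -2.50141e+02,  0.00000e+00,  4.92000e-01])], [0.54])
```

>>> play_rows --series '[{"fingers": 0.6,"dx": 1,"dy": -1,"dz": -2,"turn": 0},{"fingers": 0.6,"dx": 0,"dy": -1,"dz": -4,"turn": 0},{"fingers": 0.6,"dx": 0,"dy": 0,"dz": -4,"turn": 0},{"fingers": 0.6,"dx": 0,"dy": 0,"dz": -3,"turn": 0},{"fingers": 0.6,"dx": 0,"dy": 0,"dz": -1,"turn": 0},{"fingers": 0.6,"dx": 0,"dy": 0,"dz": 0,"turn": 0}]'

```text
clock: 54.32
position: [0.5552, -0.2495, 0.0014]
ee_rot: [0.035, 0.72, -0.691, -0.051]
contact_force: [-1.1, -0.3, 0.2]
width: 0.0344
```

```bash
python3 st.py 553.3 -249 -1.5
```

```text
t 54.32 mm [ 555.2 -249.5    1.4] jaw -1.532 tilt [-0.122  0.02 ] w 34.4 F [-1.1 -0.3  0.2]
d [-1.9  0.5 -2.9]
```

>>> play_rows --series '[{"fingers": 0.6,"dx": 0,"dy": 0,"dz": -2,"turn": 0},{"fingers": 0.6,"dx": 0,"dy": 0,"dz": -2,"turn": 0}]'

```text
clock: 54.48
position: [0.5554, -0.2496, -0.0025]
ee_rot: [0.035, 0.72, -0.691, -0.051]
contact_force: [-0.1, 1.2, -1.1]
width: 0.0347
```

```bash
python3 st.py 553.3 -249 -1.5
```

```text
t 54.48 mm [ 555.4 -249.6   -2.5] jaw -1.532 tilt [-0.121  0.019] w 34.7 F [-0.1  1.2 -1.1]
d [-2.1  0.6  1. ]
```

>>> play_rows --series '[{"fingers": 0.6,"dx": -1,"dy": 0,"dz": -1,"turn": 0},{"fingers": 0.6,"dx": 0,"dy": 0,"dz": -1,"turn": 0}]'

```text
clock: 54.65
position: [0.5554, -0.2496, -0.0033]
ee_rot: [0.035, 0.72, -0.691, -0.05]
contact_force: [-2.5, 2.1, 9.6]
width: 0.0347
```

```bash
python3 st.py 553.3 -249 -1.5
```

```text
t 54.65 mm [ 555.4 -249.6   -3.3] jaw -1.532 tilt [-0.119  0.019] w 34.7 F [-2.5  2.1  9.6]
d [-2.1  0.6  1.8]
```

Contact (9.6 N). Release and retreat.

>>> play_rows --series '[{"fingers": 0.4,"dx": 0,"dy": 0,"dz": 1,"turn": 0},{"fingers": 0.1,"dx": 0,"dy": 0,"dz": 0,"turn": 0},{"fingers": -0.2,"dx": 0,"dy": 0,"dz": 0,"turn": 0},{"fingers": -0.2,"dx": 0,"dy": 0,"dz": 0,"turn": 0},{"fingers": -0.2,"dx": 0,"dy": 0,"dz": 0,"turn": 0},{"fingers": -0.2,"dx": 0,"dy": 0,"dz": 4,"turn": 0},{"fingers": -0.2,"dx": 0,"dy": 0,"dz": 8,"turn": 0},{"fingers": -0.2,"dx": 0,"dy": 0,"dz": 10,"turn": 0},{"fingers": -0.2,"dx": 0,"dy": 0,"dz": 12,"turn": 0},{"fingers": -0.2,"dx": 0,"dy": 0,"dz": 14,"turn": 0},{"fingers": -0.2,"dx": 0,"dy": 0,"dz": 14,"turn": 0},{"fingers": -0.2,"dx": 0,"dy": 0,"dz": 14,"turn": 0},{"fingers": -0.2,"dx": 0,"dy": 0,"dz": 14,"turn": 0},{"fingers": -0.2,"dx": 0,"dy": 0,"dz": 14,"turn": 0},{"fingers": -0.2,"dx": 0,"dy": 0,"dz": 14,"turn": 0},{"fingers": -0.2,"dx": 0,"dy": 0,"dz": 14,"turn": 0},{"fingers": -0.2,"dx": 0,"dy": 0,"dz": 14,"turn": 0},{"fingers": -0.2,"dx": 0,"dy": 0,"dz": 8,"turn": 0},{"fingers": -0.2,"dx": 0,"dy": 0,"dz": 0,"turn": 0}]'

```text
clock: 56.23
position: [0.5552, -0.2497, 0.1713]
ee_rot: [0.034, 0.72, -0.692, -0.046]
contact_force: [0.2, -0.1, 0.7]
width: 0.0513
```

>>> play_rows --series '[{"fingers": -0.2,"dx": -8,"dy": -8,"dz": 0,"turn": 0},{"fingers": -0.2,"dx": -15,"dy": -15,"dz": 0,"turn": 0},{"fingers": -0.2,"dx": -15,"dy": -15,"dz": 0,"turn": 0},{"fingers": -0.2,"dx": -15,"dy": -15,"dz": 0,"turn": 0},{"fingers": -0.2,"dx": -15,"dy": -15,"dz": 0,"turn": 0},{"fingers": -0.2,"dx": -15,"dy": -15,"dz": 0,"turn": 0},{"fingers": -0.2,"dx": -15,"dy": -15,"dz": 0,"turn": 0},{"fingers": -0.2,"dx": -15,"dy": -15,"dz": 0,"turn": 0},{"fingers": -0.2,"dx": -15,"dy": -15,"dz": 0,"turn": 0},{"fingers": -0.2,"dx": -15,"dy": -15,"dz": 0,"turn": 0},{"fingers": -0.2,"dx": -15,"dy": -15,"dz": 0,"turn": 0},{"fingers": -0.2,"dx": -15,"dy": -15,"dz": 0,"turn": 0},{"fingers": -0.2,"dx": -8,"dy": -8,"dz": 0,"turn": 0},{"fingers": -0.2,"dx": 0,"dy": 0,"dz": 0,"turn": 0}]'

```text
clock: 57.4
position: [0.3514, -0.437, 0.1616]
ee_rot: [0.036, 0.721, -0.69, -0.056]
contact_force: [0.0, 0.6, 0.3]
width: 0.0513
```

Run:
```python
from fit import *
from st import show
show()
ps=[get_image('top'),get_image('scene')]
for n in M:
    if 'tray' in n: continue
    inn=n in('tall_bottle','weight','crucible','slide_box','short_bottle')
    y={'slide_box':(0,.07),'timer':(.1,.2,1.6)}.get(n,(0,))
    r=fit(n,ps,y,z=.003*inn);print(n,r if r is None else ([a.tolist() for a in r[0]],r[1]))
a=cv2.resize(ps[0]['pixels'][150:320,60:420,::-1],(800,378));b=cv2.resize(ps[1]['pixels'][130:290,130:450,::-1],(444,222))
c=np.zeros((600,800,3),np.uint8);c[:378]=a;c[378:,:444]=b;cv2.imwrite('pics/end.png',c)
```

```text
t 57.4 mm [ 351.4 -437.   161.6] jaw -1.53 tilt [-0.13   0.026] w 51.3 F [0.  0.6 0.3]
tall_bottle ([[409.125, 248.903, 0.0, 0.159], [409.681, 247.905, 0.0, 0.033], [400.429, 248.996, 0.0, 0.1]], [0.64, 0.61])
short_bottle ([[559.367, -250.336, 0.0, 0.166], [559.803, -251.14, 0.0, 0.097], [557.757, -251.16, 0.0, 0.061]], [0.85, 0.63])
weight ([[478.278, 273.274, 0.0, 0.138], [478.751, 272.461, 0.0, 0.017], [474.201, 273.793, 0.0, 0.112]], [0.82, 0.59])
crucible ([[544.251, 296.694, 0.0, 0.06], [544.306, 296.391, 0.0, 0.028], [543.555, 297.363, 0.0, 0.027]], [0.79, 0.9])
beaker ([[553.705, -127.493, 0.0, 0.189], [555.387, -128.417, 0.0, 0.084], [549.403, -128.004, 0.0, 0.08]], [0.88, 0.67])
stopper ([[541.927, 125.398, 0.0, 1.541], [542.362, 126.004, 0.0, 0.046], [-3751.983, 837.037, 0.0, 0.859]], [0.53, 0.73])
slide_box ([[465.663, -252.776, 0.055, 0.038], [465.783, -253.22, 0.03, 0.02], [465.458, -252.452, 0.1, 0.015]], [0.56, 0.58])
timer ([[425.629, 7.427, 0.171, 0.123], [425.716, 6.614, 0.083, 0.066], [425.448, 7.665, 0.229, 0.047]], [0.64, 0.65])
```

View pics/end.png

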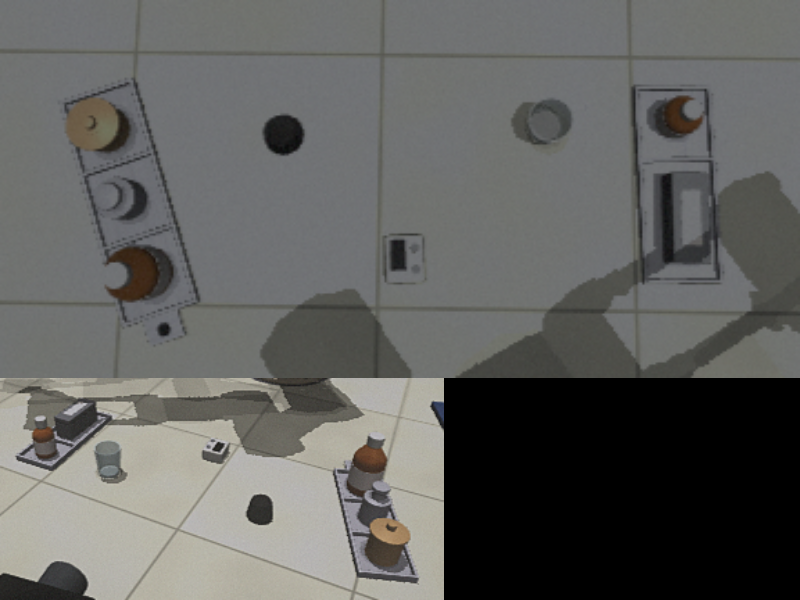

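The final picture shows all five items upright in the right cells and the bystanders where they were. The arm is clear, so I hand in.

```bash
python3 -c "
from rig import *
print(sign_off())"
```

```text
the job is handed in; nothing more can be done
None
```

Both kits are made up and the job is handed in at about 57 s of the 134 s allowed. The ash-test kit was completed before anything went into the staining tray.

- **Ash-test tray:** tall bottle in the tab cell, weight in the middle, crucible in the other end cell. The last fits put each within about 3 mm of its cell centre.
- **Staining tray:** slide box lying along the long cell and short bottle in the square cell, each within about 4 mm of the cell centre.
- **Bystanders:** the beaker, stopper and timer fit within about 1 mm of where they started.
- **Final view:** everything looks upright and the arm is well clear.

**What went wrong or disagreed:**
- **Fingers:** they stood about 20–30 mm farther back than the description says. My first squeeze of the tall bottle slipped on its shoulder; the bottle stayed standing and I regripped lower.
- **Crucible:** I carried it by its lid rim, because gripping the body would have put the fingertips below the tray walls.
- **Tool tilt:** the tool drifted to about 7° off vertical over the run, with no way to correct it. It barely changed during each carry, so the items still went down upright.
- **Last checks:** the scene camera gave a bad fit for the stopper and a poor one for the tall bottle (about 9 mm off in x). I relied on the top camera for both. The short bottle's fit was looser than the others.

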